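# Clamp a glass gas cell in its V-mount

## Robot

A 6-joint arm with a two-finger parallel gripper is mounted at the origin on the work surface. World frame = base frame: x ahead of the robot, y to its left, z up, the work surface at z = 0. Lengths are in m, angles in degrees, forces in N, time in s.
With the tool pointing down it reaches from about 0.3 to 0.75 m from the base axis. Payload 8.5 kg.
Tool frame: the origin (TCP) lies on the centre line of the jaws, within the pads' length; the fingertips stand 14 mm ahead of it and the grasp point (between the pads) lies 5 mm behind it; z points along the fingers, y is the direction in which the jaws open and shut (so a half turn about z gives the same grasp; the last joint's range is limited). The gripper opens to 85 mm and grips with 20 to 120 N. Pads are 22 mm wide; open, the fingers measure 114 mm over their backs; the gripper's body (76 mm by 85 mm) begins 54 mm behind the grasp point. The pads swing forward as they close: fully open they stand 13 mm farther back than shut.
Start: joints at [-85.216, 21.807, 74.336, -0, 83.858, -12.336], TCP at [0.162, -0.526, 0.245] pointing down, gripper open.
Joint ranges: [-178.18, 178.18], [-50.72, 133.34], [12.68, 142.11], [-81.47, 261.47], [9.98, 163.14], [-165.26, 165.26]. Speed limits (degrees/s): [136.94, 136.94, 180, 180, 180, 180].

## Interface

Orientations are given as a 3x3 rotation matrix whose columns are the frame's x, y, z axes.
In Python, from rig import env, optics, order, finder gives the robot as it stands.
- The arm moves only by the tool play_rows, never from a script. Its argument "commands" is a list of rows, each an object of numbers: "grip": the closure, from -1 (fully open) to 1 (shut); "x", "y", "z": the shift along the tool's x, y, z in m; "rx", "ry", "rz": the turn, a rotation vector about the tool's x, y, z in rad. A call has 1 to 12 rows; each row shifts and turns the commanded pose from where the row before left it, along the tool's axes as they then stand; what a row does not reach is not made up. A row lasts 1/8 s, in which the tool goes at most 62.5 mm and 10.7 degrees, less where a joint would pass 70% of its speed; a pose out of reach is approached as far as the arm can. A call is refused whole if a number of a shift passes 0.0625 or a number of a turn 0.188, either way. A call with a gripper value outside its range is refused whole. The fingers move at their own pace and stop on an object; "squeeze" is the grip in N (left out, the last holds). Time passes only in rows, so rows that do not move let the fingers close. It gives the time, the measured TCP pose, the force and the opening at its end, in the units of the state.
- env.observe(): the state, without advancing time (a new reading comes with each control period).
- optics.get_image(name): name is "side" or "top" or "wrist"; returns a dict with "color" (480x640x3 uint8, blue, green, red), "range_z" (480x640 float32, m along the optical axis (not along the pixel's ray), 0 where there is no reading), "fov_y" (degrees; the focal length in pixels is half the picture's height over the tangent of half this angle, whatever the lens; pixels are square), "cx", "cy" (the principal point, pixels), "dist_coeffs" ([k1, k2, p1, p2, k3] as OpenCV has them; the pictures are not rectified), "cam_to_world" (4x4, takes a point from camera to world coordinates). Camera axes: x right, y down, z forward; pixel columns grow to the right and rows downward; lengths in m; the calibration is good to about 2 mm. A picture is of the moment at which its call begins.
- order.close_job(): hands the job in, once; it reports no verdict.
Trained networks look in the newest picture that a camera, given by its name, has taken for a name from the list of things; names that differ only in an ending like _2 or _b are one class to them, and where a whole thing is asked for, a point or a joint stands for the part that bears it (a point fixed in the world has none). Each returns a list of dicts, best first, with "conf" (0 to 1); they miss things now and then, are a little off and sometimes report something else, mostly with a low value. They report only what shows in the picture. A call takes as long as a camera call. They do not tell look-alikes from the thing itself.
- finder.boxes_of(camera, thing): "point" ([x, y, z] in m, in world coordinates, good to about 4 mm: the middle of the surface that is visible of it).
The state is a dict: "time_s": time; "q": joint angles; "qvel": joint speeds; "joint_efforts": joint torques, N m; "position": TCP position; "tool_rot": TCP orientation; "ft_force": force on the tool from outside, world axes, zero at the start; "wrist_torque": the same for the moment, N m; "grip_width": finger opening in m.
Only numpy, scipy, OpenCV 4.12 (cv2) and the standard library are available. Lean on these libraries where they do the work, as an engineer would, in place of code of your own. Each camera call takes 0.05 s, during which the arm holds its last target.

## Task

Lift the thin-walled glass gas cell out of its foam saddles with a light grip and lay it gently, without a bump, in the mount's two V-supports, centred and with its fill stem still up. Then swing the hold-down arm square over the cell and press it down the post until the sprung pad under it bears on the glass with its spring about half compressed, never bottomed out, so that the cell is held but not strained. Leave the other equipment alone.

Things in the scene. Friction and masses are not known exactly. Their poses are not given: they have to be found in the camera images.
- cell: gas cell: clear glass tube 30 mm diameter, 192 mm long with an aluminium collar (36 mm diameter, 12 mm long) at each end; 0.11 to 0.18 kg. Origin at its middle on the tube axis; x along the tube; z up, through the glass fill stem (8 mm thick, ends 27 mm above the axis, at x = +35 mm). Fragile: squeeze it under 40 N per finger, press it into the V's under 20 N, do not drop it even 6 mm.
- case: open base of the storage case, grey tray 250 x 100 mm with walls 20 mm high, fixed. Origin at its centre on the bench, x along its length. Two dark foam V-saddles (18 mm thick, tops 50 mm high) at x = +-55 mm hold the cell with its axis 54 mm above the bench, parallel to x; free space between the saddles.
- mount: V-mount fixed to the bench: aluminium plate 190 x 100 x 12 mm; black V-supports (90 degree V, 16 mm thick, 50 mm wide, tops 55 mm high) at x = +-70 mm. Origin on the bench under the middle of the V's, x along the V's. A 12 mm post at x = +70, y = +45 mm reaches 145 mm and carries the hold-down arm.
- seat (a point): point of the mount, axes as the mount's, where the middle of the cell's axis lies when the cell is home: 59 mm above the bench, midway between the V-supports, cell axis along x (either end may be at either support)
- knob (a point): centre of the top face of the black upright round knob (18 mm diameter, 31 mm tall) on the end of the hold-down arm, 45 mm from the post axis, straight above the pad. 166 mm above the bench with the arm at the top of its travel. The arm (14 mm wide, 12 mm thick) is below the knob.
- pad_face (a point): centre of the underside of the white round pad (16 mm diameter) hanging under the arm's end on a spring plunger, 20 mm below the arm when free; 99 mm above the bench with the arm at the top. The top of a seated cell is 74 mm above the bench.
- clamp_swing (a joint): swing of the hold-down arm about the post, rad, range -0.5 to 2.0: 0 = square across the cell with the pad over the V-support, along the mount's -y; positive = swung towards the mount's +x end (counter-clockwise from above), clear of the cell. Stiff (about 1.5 N at the knob); stays where it is left.
- clamp_lift (a joint): travel of arm and collar down the post, m: 0 = top, 0.045 = bottom. The collar drags with about 8 N, so it stays where it is left and must be pushed. With the cell seated the pad meets the glass at 0.025 and its spring is half compressed at 0.031.
- clamp_pad (a joint): compression of the pad's spring, m: 0 = free, 0.006 = half, 0.012 = bottomed out (the glass would then take the whole push). The spring gives 1 N at first touch, 3.4 N at half, 5.8 N at the end.
- lens_post: bystander: lens in a 60 mm black ring on a short steel post and round foot, 130 mm tall; origin at the foot's underside
- ball_driver: bystander: hand driver with a black handle lying on the bench, 170 mm long; origin at its middle underneath
- wipes_box: bystander: cardboard box of lens wipes 75 x 125 x 50 mm; origin at its underside
- spectrograph: bystander: black compact spectrograph, 150 x 110 mm, 98 mm tall with a snout, on a steel bracket; origin at its underside
Things that resemble listed ones, but are neither listed nor needed, are in the scene too. What is meant by the cell is not green, purple or red, and is the larger of those in its own colour.

How it is judged (in metres and radians):
On the way:
1. the cell lies home in both V-supports, stem up, let go of (x of cell in the frame of seat between -0.008 and 0.008 m and distance between cell and seat below 0.009 m and z of cell in the frame of seat below 0.003 m and angle between the x axis of cell and the x axis of mount, either way round below 0.04 rad and angle between cell's own z axis and vertical below 0.35 rad and contact force between the fingers and cell below 0.2 N), for 0.2 s.
At the end, for the whole second after the job is handed in: The cell lies at rest in both V-supports within 8 mm of centre, stem up within 20 degrees, untouched by the gripper; the arm is within 10 degrees of square and its pad bears on the glass with the spring compressed 3 to 9 mm (all of step 1 and value of joint clamp_swing between -0.18 and 0.18 rad and value of joint clamp_pad between 0.003 and 0.009 m and contact force between clamp_pad and cell above 0.8 N and linear speed of cell below 0.01 m/s).
It fails at once if the glass is squeezed too hard (fingers and cell over 80 N, both fingers together) (contact force between the fingers and cell above 80 N).
It fails at once if the cell is bumped or pressed against the mount with over 30 N (contact force between cell and mount above 30 N).
It fails at once if the pad presses the glass with over 9 N (contact force between clamp_pad and cell above 9 N).
It fails at once if the cell is dropped: it falls faster than 0.35 m/s out of the fingers (some 6 mm of fall), or lands on the bench (height (world z) of cell below 0.035 m or (linear speed of cell above 0.35 m/s and contact force between the fingers and cell below 0.2 N)).
It fails at once if a bystander is moved by more than 20 mm (distance of any of lens_post, ball_driver, wipes_box, spectrograph from where it was at the start of the episode above 0.02 m).
It also fails if it takes over 64 s, if anything falls off the work surface, if the arm or the gripper's body presses on something with over 40 N, if the wrist force passes 120 N, or if a joint passes its speed limit or range.

## Working session

There is one attempt and no reset: what is moved stays moved. The work goes in short steps, Python scripts to look and compute and a tool call to move; the robot and the scene stay as the last step left them, time stands still between calls to the robot, and variables do not carry over. Pictures are saved under pics/ and viewed, and the job is handed in when it is done.

Besides the shell and the picture viewer there is one more tool, called after "Request:" as name(argument=value, ...) on one line, values as JSON. play_rows: Moves the arm, as the interface text tells. Its arguments: {"type":"object","properties":{"commands":{"type":"array"},"squeeze":{"type":"number"}},"required":["commands"]}

```bash
ls; mkdir -p pics; cat > h.py <<'E'
import numpy as np, cv2
from rig import env, optics, order, finder
def K(im):
    f=240/np.tan(np.radians(im["fov_y"])/2)
    return np.array([[f,0,im["cx"]],[0,f,im["cy"]],[0,0,1.]])
def pix2w(im,u,v,z=None,d=None):
    k=K(im);p=cv2.undistortPoints(np.array([[[u,v]]],float),k,np.array(im["dist_coeffs"],float))[0,0]
    r=np.array([p[0],p[1],1.]);T=np.array(im["cam_to_world"])
    if z is None:
        if d is None:d=im["range_z"][int(round(v)),int(round(u))]
        return T[:3,:3]@(r*d)+T[:3,3]
    w=T[:3,:3]@r;s=(z-T[2,3])/w[2];return T[:3,3]+w*s
def w2pix(im,P):
    T=np.linalg.inv(np.array(im["cam_to_world"]));rv=cv2.Rodrigues(T[:3,:3])[0]
    return cv2.projectPoints(np.array(P,float).reshape(-1,1,3),rv,T[:3,3],K(im),np.array(im["dist_coeffs"],float))[0][:,0]
def cloud(im):
    k=K(im);v,u=np.mgrid[0:480,0:640];p=cv2.undistortPoints(np.stack([u,v],-1).reshape(-1,1,2).astype(float),k,np.array(im["dist_coeffs"],float))[:,0]
    d=im["range_z"].reshape(-1,1);T=np.array(im["cam_to_world"])
    P=np.hstack([p,np.ones((len(p),1))])*d
    W=P@T[:3,:3].T+T[:3,3];W[d[:,0]==0]=np.nan
    return W.reshape(480,640,3)
E
python3 - <<'E'
from h import *
for c in ["side","top","wrist"]:
    im=optics.get_image(c);cv2.imwrite(f"pics/{c}0.png",im["color"])
    print(c,im["fov_y"],np.round(im["cam_to_world"],3).tolist())
    np.save(f"{c}0.npy",im,allow_pickle=True)
    for t in ["cell","case","mount","knob","pad_face","lens_post","ball_driver","wipes_box","spectrograph"]:
        print(t,[(np.round(b["point"],3).tolist(),round(b["conf"],2)) for b in finder.boxes_of(c,t)])
print(env.observe())
E
```

```text
pics
side 56.85196762647039 [[-0.991, -0.104, 0.084, 0.451], [-0.133, 0.761, -0.635, 0.625], [0.002, -0.641, -0.768, 0.897], [0.0, 0.0, 0.0, 1.0]]
cell [([0.701, 0.227, 0.032], 0.86), ([0.522, 0.229, 0.066], 0.71), ([0.353, 0.263, 0.02], 0.66), ([0.711, -0.168, 0.032], 0.59), ([0.691, 0.426, 0.024], 0.56), ([0.56, -0.427, 0.084], 0.23)]
case [([0.512, 0.243, 0.007], 0.91)]
mount [([0.488, -0.169, 0.014], 0.71)]
knob [([0.504, -0.119, 0.124], 0.5)]
pad_face []
lens_post [([0.731, -0.006, 0.006], 0.89), ([0.507, -0.12, 0.118], 0.55)]
ball_driver [([0.499, 0.01, 0.021], 0.76)]
wipes_box [([0.516, 0.438, 0.052], 0.74)]
spectrograph [([0.557, -0.426, 0.085], 0.96), ([0.517, 0.229, 0.068], 0.33)]
top 52.56633706438885 [[-0.019, -0.996, 0.086, 0.459], [-1.0, 0.021, 0.018, -0.029], [-0.019, -0.085, -0.996, 1.446], [0.0, 0.0, 0.0, 1.0]]
cell [([0.707, 0.207, 0.032], 0.92), ([0.723, -0.176, 0.031], 0.84), ([0.356, 0.256, 0.023], 0.82), ([0.518, 0.216, 0.068], 0.58)]
case [([0.514, 0.21, 0.007], 0.8), ([0.492, -0.232, 0.015], 0.54)]
mount [([0.488, -0.226, 0.009], 0.92)]
knob [([0.504, -0.138, 
[... 622 characters left out ...]
860e-04,
        8.38581762e+01, -1.23369483e+01]), 'qvel': array([-0.08751249,  0.04246489,  0.05782038, -0.01537489,  0.0059055 ,
       -0.00855439]), 'joint_efforts': array([ 3.39412290e-04, -4.48326802e+01, -2.31462407e+01, -1.70701251e-04,
        5.56955474e-04,  1.36759894e-05]), 'position': array([ 0.16190878, -0.52562684,  0.24535476]), 'tool_rot': array([[ 9.55678530e-01,  2.94412206e-01, -1.04045773e-05],
       [ 2.94412205e-01, -9.55678528e-01, -7.26500487e-05],
       [-3.13324923e-05,  6.63668572e-05, -9.99999997e-01]]), 'ft_force': array([-0.74187068,  0.04429703, -0.36158738]), 'wrist_torque': array([-0.00323762,  0.0255696 , -0.04307924]), 'grip_width': 0.0853675329118077}
```

View pics/side0.png

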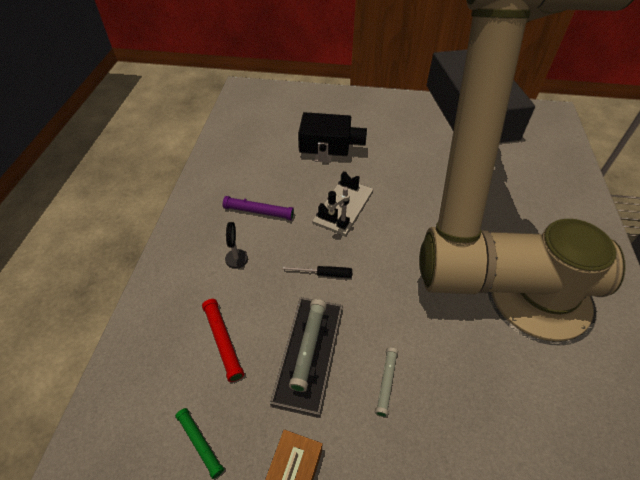

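View pics/top0.png

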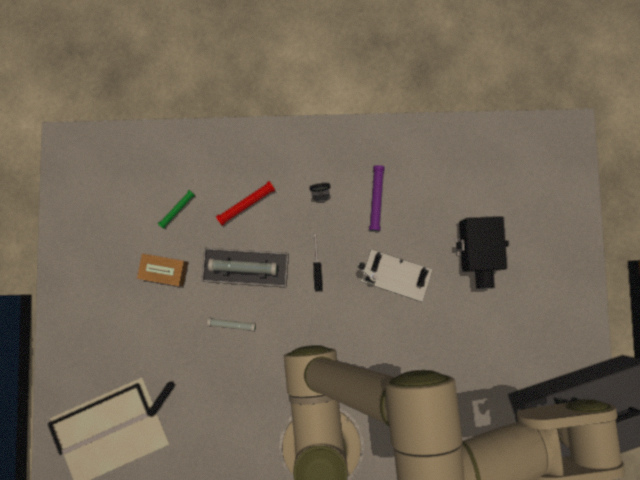

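View pics/wrist0.png

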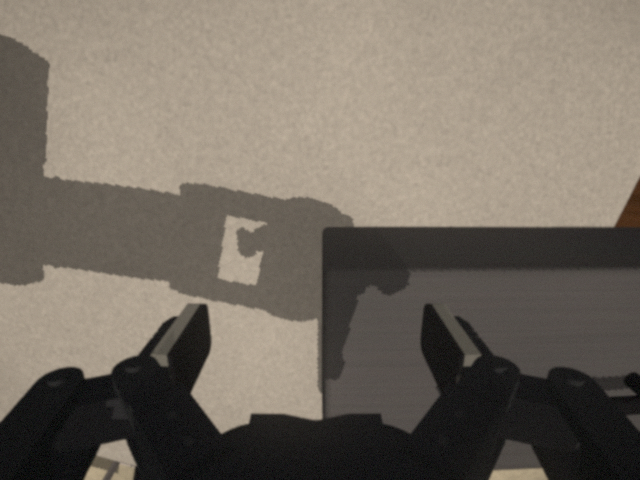

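Candidates (top picture): grey-green tube in the case (243,267), smaller grey tube (231,324), red (245,204), green (177,209), purple (377,198). The one meant is the larger grey tube, in the case (side: 310,345). Next, close crops.

```bash
python3 - <<'E'
from h import *
s=np.load("side0.npy",allow_pickle=True).item();t=np.load("top0.npy",allow_pickle=True).item()
a=cv2.resize(s["color"][280:430,250:400],(400,400),interpolation=cv2.INTER_CUBIC)
b=cv2.resize(s["color"][160:260,295:395],(400,400),interpolation=cv2.INTER_CUBIC)
cv2.imwrite("pics/crop_s.png",cv2.convertScaleAbs(np.hstack([a,b]),alpha=1.4))
a=cv2.resize(t["color"][220:310,195:295],(400,360),interpolation=cv2.INTER_CUBIC)
b=cv2.resize(t["color"][235:315,345:445],(400,360),interpolation=cv2.INTER_CUBIC)
cv2.imwrite("pics/crop_t.png",cv2.convertScaleAbs(np.hstack([a,b]),alpha=1.4))
E
```

```text
(no output)
```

View pics/crop_s.png

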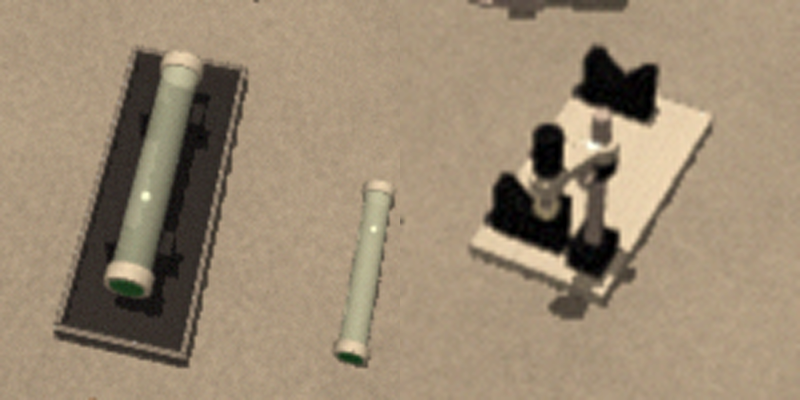

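View pics/crop_t.png

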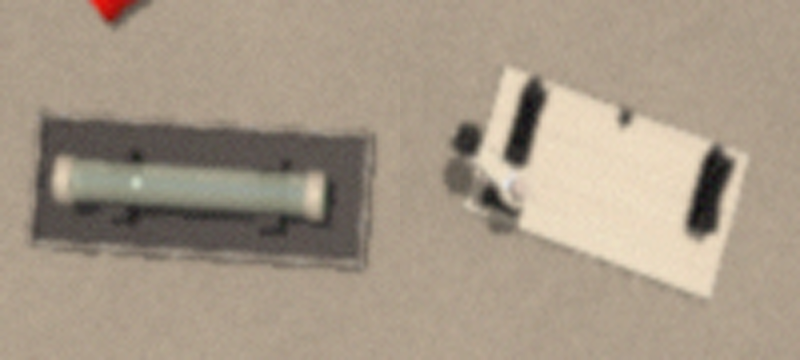

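```bash
python3 - <<'E'
from h import *
t=np.load("top0.npy",allow_pickle=True).item()
for n,X,Y in [("c1",505,67),("c2",747,155),("c3",710,297)]:
    u=345+(X-400)/4-.4;v=235+Y/4.5-.4;print(n,u,v,np.round(pix2w(t,u,v,0.012),4))
for n,X,Y,z in [("post",510,185,.145),("knob",467,138,.166)]:
    u=345+(X-400)/4-.4;v=235+Y/4.5-.4;print(n,u,v,np.round(pix2w(t,u,v,z),4))
for n,X,Y,z in [("k1",42,118,.02),("k2",373,137,.02),("k3",365,265,.02),("k4",35,240,.02),("e1",60,180,.06),("e2",317,194,.06)]:
    u=195+X/4-.4;v=220+Y/4-.4;print(n,np.round(pix2w(t,u,v,z),4))
E
```

```text
c1 370.85 249.48888888888888 [ 0.5644 -0.1575  0.012 ]
c2 431.35 269.0444444444445 [ 0.5032 -0.3334  0.012 ]
c3 422.1 300.6 [ 0.4116 -0.3029  0.012 ]
post 372.1 275.7111111111111 [ 0.4844 -0.1469  0.145 ]
knob 361.35 265.2666666666667 [ 0.512  -0.1176  0.166 ]
k1 [0.575  0.3323 0.02  ]
k2 [0.5559 0.0874 0.02  ]
k3 [0.4622 0.0945 0.02  ]
k4 [0.4851 0.3374 0.02  ]
e1 [0.5269 0.3092 0.06  ]
e2 [0.5132 0.1247 0.06  ]
```

Request:
play_rows(commands=[{"z":-0.02,"rz":-0.156},{"z":-0.02,"rz":-0.156},{"rz":-0.156},{"rz":-0.156},{"rz":-0.156},{"rz":-0.157}], squeeze=25)

```text
invalid input at $.commands[0]: expected keys grip, x, y, z, rx, ry, rz
```

Request:
play_rows(commands=[{"x":0.0484,"y":0.0262},{"x":0.0484,"y":0.0262},{"x":0.0484,"y":0.0262},{"x":0.0484,"y":0.0262},{"x":0.0484,"y":0.0262},{"x":0.0484,"y":0.0262},{"x":0.0484,"y":0.0262},{"x":0.0484,"y":0.0262},{}])

```text
invalid input at $.commands[0]: expected keys grip, x, y, z, rx, ry, rz
```

```bash
python3 - <<'E'
from h import *
for c in ["wrist","side"]:
    im=optics.get_image(c);cv2.imwrite(f"pics/{c}1.png",im["color"]);np.save(f"{c}1.npy",im,allow_pickle=True)
    for t in ["mount","knob","pad_face"]:
        print(t,[(np.round(b["point"],3).tolist(),round(b["conf"],2)) for b in finder.boxes_of(c,t)])
print(env.observe())
E
```

```text
mount []
knob []
pad_face []
mount []
knob [([0.507, -0.119, 0.122], 0.64)]
pad_face []
{'time_s': 1.9, 'q': array([-8.52179251e+01,  2.18067815e+01,  7.43352406e+01, -1.04850067e-03,
        8.38580260e+01, -1.23342695e+01]), 'qvel': array([ 0.17215251, -0.07012313,  0.01898241, -0.03461541, -0.10711665,
        0.01703139]), 'joint_efforts': array([ 5.49880515e-04, -4.48322332e+01, -2.31462336e+01, -1.69912828e-04,
        5.28441888e-04,  3.86310418e-06]), 'position': array([ 0.16187804, -0.52562104,  0.24532412]), 'tool_rot': array([[ 9.55708521e-01,  2.94314836e-01, -1.82014589e-05],
       [ 2.94314836e-01, -9.55708521e-01, -6.79480021e-07],
       [-1.75952704e-05, -4.70757454e-06, -1.00000000e+00]]), 'ft_force': array([ 0.67512451,  0.71110065, -0.52411795]), 'wrist_torque': array([-0.0042053 , -0.00936285,  0.00603874]), 'grip_width': 0.08554707621516143}
```

View pics/wrist1.png

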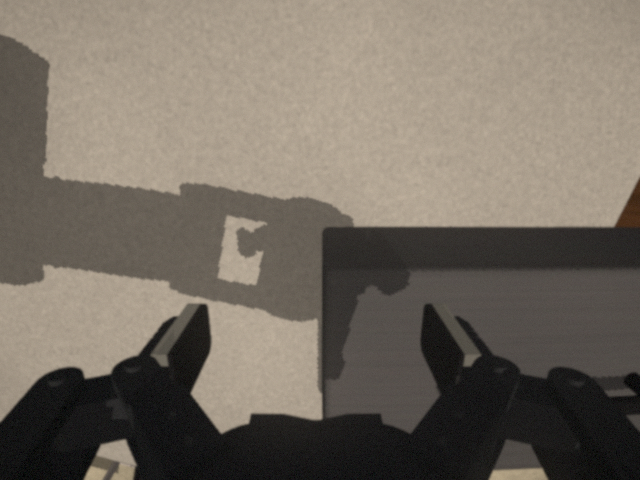

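View pics/side1.png

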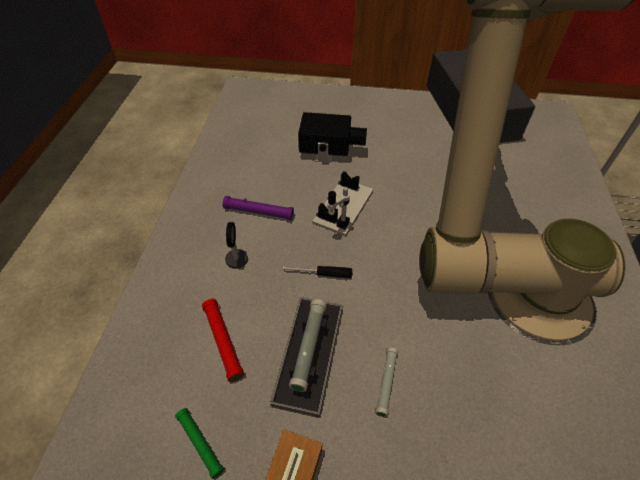

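Nothing has moved yet: every row needs all seven keys. The wrist picture still shows the side table with the gripper's shadow.

Request:
play_rows(commands=[{"grip":-1,"x":0,"y":0,"z":-0.02,"rx":0,"ry":0,"rz":-0.156},{"grip":-1,"x":0,"y":0,"z":-0.02,"rx":0,"ry":0,"rz":-0.156},{"grip":-1,"x":0,"y":0,"z":0,"rx":0,"ry":0,"rz":-0.156},{"grip":-1,"x":0,"y":0,"z":0,"rx":0,"ry":0,"rz":-0.156},{"grip":-1,"x":0,"y":0,"z":0,"rx":0,"ry":0,"rz":-0.156},{"grip":-1,"x":0,"y":0,"z":0,"rx":0,"ry":0,"rz":-0.157}], squeeze=25)

```text
time_s: 2.65
position: [0.1619, -0.5256, 0.2853]
tool_rot: [[0.324, 0.946, -0.0], [0.946, -0.324, 0.0], [0.0, -0.0, -1.0]]
ft_force: [-0.2, 0.1, 0.5]
grip_width: 0.0851
```

Request:
play_rows(commands=[{"grip":-1,"x":0.0484,"y":0.0262,"z":0,"rx":0,"ry":0,"rz":0},{"grip":-1,"x":0.0484,"y":0.0262,"z":0,"rx":0,"ry":0,"rz":0},{"grip":-1,"x":0.0484,"y":0.0262,"z":0,"rx":0,"ry":0,"rz":0},{"grip":-1,"x":0.0484,"y":0.0262,"z":0,"rx":0,"ry":0,"rz":0},{"grip":-1,"x":0.0484,"y":0.0262,"z":0,"rx":0,"ry":0,"rz":0},{"grip":-1,"x":0.0484,"y":0.0262,"z":0,"rx":0,"ry":0,"rz":0},{"grip":-1,"x":0.0484,"y":0.0262,"z":0,"rx":0,"ry":0,"rz":0},{"grip":-1,"x":0.0484,"y":0.0262,"z":0,"rx":0,"ry":0,"rz":0},{"grip":-1,"x":0,"y":0,"z":0,"rx":0,"ry":0,"rz":0}])

```text
time_s: 3.78
position: [0.489, -0.2263, 0.2851]
tool_rot: [[0.324, 0.946, 0.0], [0.946, -0.324, 0.0], [0.0, 0.0, -1.0]]
ft_force: [0.8, -0.2, 0.1]
grip_width: 0.0848
```

```bash
python3 - <<'E'
from h import *
for c in ["wrist","side"]:
    im=optics.get_image(c);cv2.imwrite(f"pics/{c}2.png",im["color"]);np.save(f"{c}2.npy",im,allow_pickle=True)
for t in ["knob","pad_face"]:
        print(t,[(np.round(b["point"],3).tolist(),round(b["conf"],2)) for b in finder.boxes_of("wrist",t)])
print(env.observe())
E
```

```text
knob [([0.505, -0.132, 0.128], 0.93)]
pad_face []
{'time_s': 3.975, 'q': array([-3.78695059e+01,  1.91266820e+01,  7.18100716e+01, -1.21260367e-02,
        8.90690063e+01, -1.86069700e+01]), 'qvel': array([-0.60129937, -0.13537552,  0.05499464,  0.08499731,  0.02839836,
        0.16017248]), 'joint_efforts': array([ 8.52521639e-01, -4.29203117e+01, -2.39296514e+01,  2.42290262e-02,
        1.72761283e-03, -2.26498058e-03]), 'position': array([ 0.48656177, -0.22958238,  0.28532881]), 'tool_rot': array([[ 3.29893923e-01,  9.44017985e-01, -2.09259953e-04],
       [ 9.44017993e-01, -3.29893950e-01, -1.05336693e-04],
       [-1.68473325e-04, -1.62795226e-04, -9.99999973e-01]]), 'ft_force': array([-0.00277316,  0.11640519, -0.02921182]), 'wrist_torque': array([-0.03545372, -0.02616129,  0.02250823]), 'grip_width': 0.08595177488363577}
```

View pics/wrist2.png

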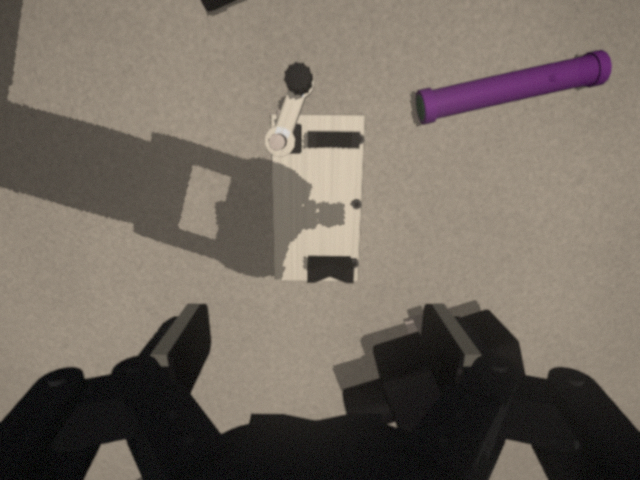

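View pics/side2.png

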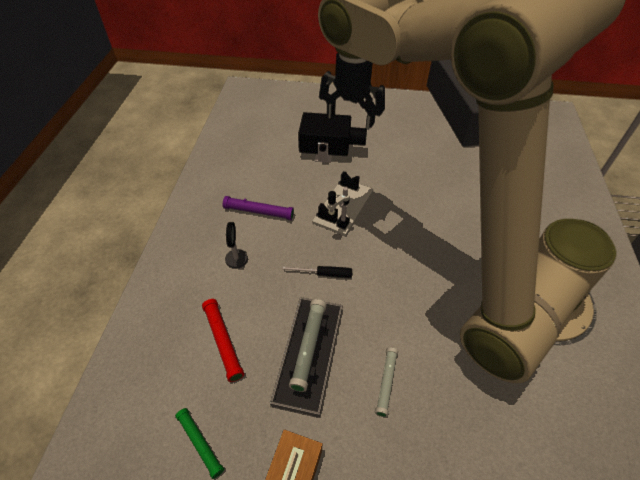

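```bash
python3 - <<'E'
from h import *
im=np.load("wrist2.npy",allow_pickle=True).item()
cv2.imwrite("pics/w2crop.png",cv2.convertScaleAbs(cv2.resize(im["color"][55:295,240:400],(533,800)[:2] if 0 else (400,600),interpolation=cv2.INTER_CUBIC),alpha=1.3))
W=cloud(im)
for v in range(110,290,6):
    print(v,[ "%3.0f"%(1000*W[v,u,2]) for u in range(264,374,5)])
print(np.round(im["cam_to_world"],3).tolist(), im["dist_coeffs"])
E
```

```text
110 ['  1', '  0', '  2', '110', '126', '126', '126', '124', '  1', '  2', '  0', '  1', ' -2', '  1', ' -1', ' -0', '  1', '  0', '  0', '  2', '  2', ' -1']
116 ['  0', '  2', ' 12', '126', '125', '126', '125', ' 13', ' 14', ' 12', ' 14', ' 14', ' 13', ' 13', ' 13', ' 14', ' 12', ' 12', ' 12', ' 12', ' 13', '  1']
122 ['  1', '  1', ' 13', '124', '126', '125', '124', ' 14', ' 12', ' 13', ' 13', ' 13', ' 15', ' 13', ' 12', ' 13', ' 13', ' 12', ' 14', ' 12', ' 14', '  1']
128 [' -0', ' -0', '124', '124', '125', '125', '121', ' 34', ' 14', ' 12', ' 13', ' 11', ' 13', ' 12', ' 14', ' 13', ' 14', ' 13', ' 12', ' 13', ' 12', ' -0']
134 ['  2', '125', '145', '145', '123', '126', '111', ' 32', ' 12', ' 56', ' 55', ' 51', ' 47', ' 42', ' 40', ' 43', ' 47', ' 54', ' 57', ' 58', ' 14', '  0']
140 ['  0', '145', '146', '144', '145', '126', '126', ' 33', ' 12', ' 55', ' 56', ' 51', ' 48', ' 41', ' 40', ' 43', ' 50', ' 53', ' 56', ' 57', ' 18', '  1']
146 ['  1', '125', '145', '146', '132', '125', '123', ' 33', ' 13', ' 56', ' 56', ' 54', ' 47', ' 43', ' 41', ' 44', ' 48', ' 54', ' 56', ' 56', '
[... 3152 characters left out ...]
 48', ' 47', ' 17', ' -0', ' -0', '  2']
272 [' -0', '  1', ' 11', ' 13', ' 13', ' 13', ' 12', ' 12', ' 13', ' 57', ' 56', ' 50', ' 45', ' 40', ' 44', ' 49', ' 54', ' 56', ' 13', '  2', '  0', '  0']
278 ['  1', '  1', '  1', ' 12', ' 12', ' 13', ' 11', ' 13', ' 13', ' 56', ' 56', ' 50', ' 45', ' 13', ' 44', ' 49', ' 54', ' 55', ' 13', '  1', ' -0', '  1']
284 [' -1', '  2', '  1', '  1', '  0', '  1', '  2', '  1', '  1', '  1', '  2', '  1', '  2', '  2', '  0', '  0', '  1', '  2', '  2', '  0', ' -1', '  1']
[[0.947, -0.308, -0.095, 0.512], [-0.323, -0.905, -0.277, -0.155], [-0.001, 0.293, -0.956, 0.414], [0.0, 0.0, 0.0, 1.0]] [-0.05552022  0.          0.          0.          0.        ]
```

View pics/w2crop.png

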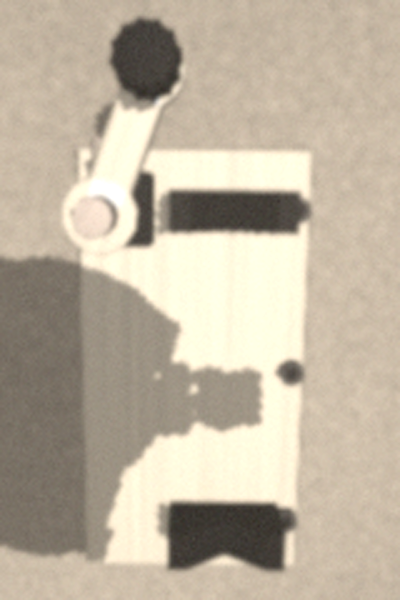

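```bash
cat >> h.py <<'E'
def fitmount(im,box=(60,300,240,400)):
    W=cloud(im);a,b,c,d=box;R=W[a:b,c:d].reshape(-1,3);R=R[~np.isnan(R[:,0])]
    pl=R[(R[:,2]>.008)&(R[:,2]<.017)]
    r=cv2.minAreaRect((pl[:,:2]*1000).astype(np.float32))
    return R,pl,r
E
python3 - <<'E'
from h import *
im=np.load("wrist2.npy",allow_pickle=True).item()
R,pl,r=fitmount(im);print(r)
yaw=np.radians(70.74)
# V points
for y in [70.0,70.74,71.5]:
    a=np.radians(y);ex=np.array([np.cos(a),np.sin(a)]);ey=np.array([-np.sin(a),np.cos(a)])
    V=R[(R[:,2]>.037)&(R[:,2]<.06)];c=np.array(r[0])/1000
    L=np.c_[(V[:,:2]-c)@ex,(V[:,:2]-c)@ey,V[:,2]]
    for s in(1,-1):
        q=L[(s*L[:,0]>.05)&(s*L[:,0]<.09)&(abs(L[:,1])<.04)];print(y,s,len(q),q[:,:2].min(0),q[:,:2].max(0),end=' ')
        # fit V: z=z0+|y-y0|
        from scipy.optimize import least_squares
        q=q[(q[:,2]<.053)]
        f=least_squares(lambda p:q[:,2]-p[0]-abs(q[:,1]-p[1]),[.038,0.],loss='soft_l1',f_scale=.001);print(f.x)
P=R[(R[:,2]>.141)&(R[:,2]<.15)];P=P[np.linalg.norm(P[:,:2]-np.array([.47,-.15]),axis=1)<.03]
print("post",len(P),P.mean(0))
k=R[(R[:,2]>.158)];print("knob",len(k),k.mean(0),k.min(0),k.max(0))
print(pix2w(im,278,142,.145),pix2w(im,299,76,.166))
E
```

```text
((487.75360107421875, -229.97079467773438), (189.84213256835938, 100.47361755371094), 70.40615844726562)
70.0 1 865 [ 0.06224399 -0.03947659] [0.07825189 0.01004273] [ 0.03850414 -0.01436075]
70.0 -1 839 [-0.07850621 -0.03996359] [-0.06104684  0.00934005] [ 0.03811513 -0.01565458]
70.74 1 860 [ 0.06221635 -0.03984735] [0.07821562 0.00908588] [ 0.03850516 -0.01526559]
70.74 -1 850 [-0.07870995 -0.03993012] [-0.06130961  0.01014243] [ 0.03810065 -0.01476945]
71.5 1 844 [ 0.06196279 -0.03985328] [0.07822832 0.00820368] [ 0.03850722 -0.01619221]
71.5 -1 850 [-0.07903325 -0.03907969] [-0.06124769  0.01096474] [ 0.03809947 -0.01384376]
post 213 [ 0.48308309 -0.153814    0.14556874]
knob 613 [ 0.51177724 -0.1194631   0.15977663] [ 0.50271697 -0.12809093  0.15801089] [ 0.52043199 -0.11068522  0.16213709]
[ 0.48365337 -0.15459721  0.145     ] [ 0.51263069 -0.12067579  0.166     ]
```

Request:
play_rows(commands=[{"grip":-1,"x":0.0541,"y":-0.0145,"z":0,"rx":0,"ry":0,"rz":0},{"grip":-1,"x":0.0541,"y":-0.0145,"z":0,"rx":0,"ry":0,"rz":0},{"grip":-1,"x":0.0541,"y":-0.0145,"z":0,"rx":0,"ry":0,"rz":0},{"grip":-1,"x":0.0541,"y":-0.0145,"z":0,"rx":0,"ry":0,"rz":0},{"grip":-1,"x":0.0541,"y":-0.0145,"z":0,"rx":0,"ry":0,"rz":0},{"grip":-1,"x":0.0541,"y":-0.0145,"z":0,"rx":0,"ry":0,"rz":0},{"grip":-1,"x":0.0541,"y":-0.0145,"z":0,"rx":0,"ry":0,"rz":0},{"grip":-1,"x":0.0541,"y":-0.0145,"z":0,"rx":0,"ry":0,"rz":0},{"grip":-1,"x":0,"y":0,"z":0.02,"rx":0,"ry":0,"rz":-0.131},{"grip":-1,"x":0,"y":0,"z":0.02,"rx":0,"ry":0,"rz":-0.132},{"grip":-1,"x":0,"y":0,"z":0,"rx":0,"ry":0,"rz":0},{"grip":-1,"x":0,"y":0,"z":0,"rx":0,"ry":0,"rz":0}])

```text
time_s: 5.48
position: [0.5204, 0.2173, 0.2463]
tool_rot: [[0.076, 0.997, 0.001], [0.997, -0.076, 0.0], [0.0, 0.001, -1.0]]
ft_force: [0.3, -0.6, 0.7]
grip_width: 0.0852
```

```bash
python3 - <<'E'
from h import *
im=optics.get_image("wrist");cv2.imwrite("pics/wrist3.png",im["color"]);np.save("wrist3.npy",im,allow_pickle=True)
for t in ["cell"]:
        print(t,[(np.round(b["point"],3).tolist(),round(b["conf"],2)) for b in finder.boxes_of("wrist",t)])
o=env.observe();print(o["time_s"],o["position"],o["tool_rot"],o["q"])
W=cloud(im)
for v in range(40,340,12):
    print(v,[ "%3.0f"%(1000*W[v,u,2]) for u in range(220,420,8)])
E
```

```text
cell [([0.358, 0.264, 0.02], 0.96), ([0.734, 0.379, 0.026], 0.85), ([0.773, -0.165, 0.017], 0.64), ([0.518, 0.23, 0.07], 0.57)]
5.575 [0.52033266 0.21756949 0.24635584] [[ 7.43799464e-02  9.97228462e-01  1.73752603e-03]
 [ 9.97229886e-01 -7.43805647e-02  2.93921071e-04]
 [ 4.22344625e-04  1.71085105e-03 -9.99998447e-01]] [ 1.06674016e+01  2.31401528e+01  7.20198935e+01 -1.88653503e-03
  8.47390038e+01  1.49331903e+01]
40 ['  2', '  1', '  2', '  0', '  1', '  2', '  1', '  3', ' -1', '  0', '  0', ' -0', '  1', '  0', '  0', '  1', '  3', '  0', ' -1', ' -0', '  1', '  1', ' -0', '  2', '  1']
52 ['  1', '  1', '  0', '  3', ' -0', '  0', ' -0', '  1', '  0', '  0', '  1', '  1', ' -1', '  1', '  1', '  1', '  0', '  1', '  1', '  1', '  1', '  1', ' -1', '  0', '  1']
64 ['  1', ' -1', '  0', '  1', ' -0', '  1', '  1', '  2', '  1', '  2', '  1', '  1', ' -1', ' -1', '  1', ' -0', '  0', '  0', '  0', '  0', ' -0', '  2', '  1', ' -0', '  1']
76 ['  1', '  0', '  1', '  1', '  0', '  0', ' 21', ' 22', ' 21', ' 21', ' 21', ' 20', ' 20', ' 21', ' 20', ' 22', ' 20', ' 21', ' 20', ' 20
[... 3116 characters left out ...]
'  1', ' -0', '  2', '  2', '  2', ' 10', ' 10', '  9', '  9', ' 69', ' 70', ' 69', ' 10', ' 10', ' 10', '  5', '  2', '  2', '  0', '  1', '  0', '  1', ' -0']
304 ['  2', '  0', '  4', '  1', '  1', '  2', '  0', '  9', '  9', '  9', ' 57', ' 68', ' 70', ' 67', ' 59', 'nan', '  8', ' 11', '  0', '  2', '  1', '  3', ' -1', '  0', '  1']
316 ['  1', '  0', '  2', '  2', '  1', '  2', '  1', ' 16', ' 18', ' 18', ' 65', ' 72', ' 75', ' 71', ' 63', ' 17', ' 17', ' 17', '  1', '  2', '  1', '  1', '  1', ' -1', '  0']
328 ['  1', '  1', '  1', '  0', '  1', '  1', '  2', '  1', '  0', '  1', '  0', '  2', '  0', '  1', '  0', '  1', '  1', '  1', '  1', '  2', '  0', '  2', '  0', '  0', '  1']
```

View pics/wrist3.png

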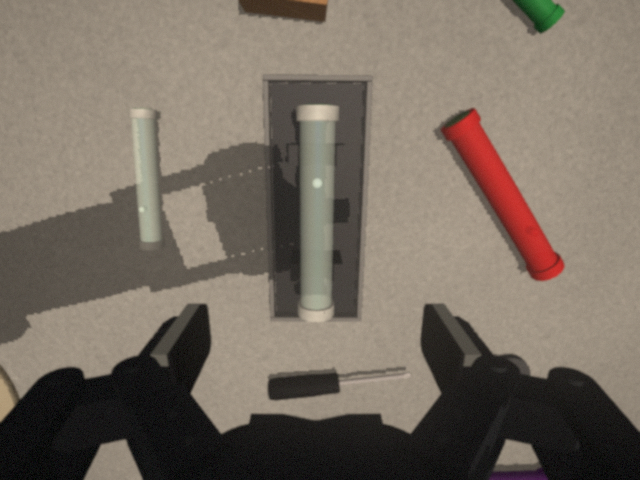

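The cell lies in the case with its ends at (318,106) and (316,318). The bright dot at (317,184) reads 81 mm high, so it is the stem, pointing up. The small grey tube is at (146,180), a look-alike to leave alone.

```bash
cat >> h.py <<'E'
def fitcell(W,box,zlo,zhi,dirguess):
    a,b,c,d=box;R=W[a:b,c:d].reshape(-1,3);R=R[~np.isnan(R[:,0])];R=R[(R[:,2]>zlo)&(R[:,2]<zhi)]
    from scipy.optimize import least_squares
    ex0=np.array([np.cos(dirguess),np.sin(dirguess)]);m=R.mean(0)
    s=(R[:,:2]-m[:2])@ex0
    T=R[(abs(s)<.08)]   # tube
    def res(p):
        ex=np.array([np.cos(p[1]),np.sin(p[1])]);ey=np.array([-ex[1],ex[0]])
        y=(T[:,:2]-m[:2])@ey-p[0];x=(T[:,:2]-m[:2])@ex
        return np.hypot(y,T[:,2]-p[2]-p[3]*x)-.015
    f=least_squares(res,[0,dirguess,m[2]-.012,0],loss='soft_l1',f_scale=.001)
    p=f.x;ex=np.array([np.cos(p[1]),np.sin(p[1])]);ey=np.array([-ex[1],ex[0]])
    x=(R[:,:2]-m[:2])@ex;y=(R[:,:2]-m[:2])@ey-p[0];k=abs(y)<.017
    x=x[k];lo,hi=np.percentile(x,.3),np.percentile(x,99.7)
    o=m[:2]+ey*p[0]+ex*(lo+hi)/2
    return o,np.degrees(p[1]),p[2],p[3],hi-lo
E
python3 - <<'E'
from h import *
im=np.load("wrist3.npy",allow_pickle=True).item();W=cloud(im)
print(fitcell(W,(98,324,294,342),.054,.08,np.radians(85.8)))
m=(W[...,2]>.077)&(W[...,2]<.085);m[:160]=0;m[210:]=0;m[:,:300]=0;m[:,335:]=0
print(m.sum(),W[m].mean(0))
E
```

```text
(array([0.52011143, 0.21604961]), np.float64(85.30269304522473), np.float64(0.05495051359917271), np.float64(0.001208151619910885), np.float64(0.1911647075632807))
78 [0.52297401 0.25104249 0.08041287]
```

Request:
play_rows(commands=[{"grip":-1,"x":-0.0016,"y":0,"z":0.04,"rx":0,"ry":0,"rz":0.0075},{"grip":-1,"x":0,"y":0,"z":0.04,"rx":0,"ry":0,"rz":0},{"grip":-1,"x":0,"y":0,"z":0.04,"rx":0,"ry":0,"rz":0},{"grip":-1,"x":0,"y":0,"z":0.04,"rx":0,"ry":0,"rz":0},{"grip":-0.4,"x":0,"y":0,"z":0.025,"rx":0,"ry":0,"rz":0},{"grip":0,"x":0,"y":0,"z":0.012,"rx":0,"ry":0,"rz":0},{"grip":0.1,"x":0,"y":0,"z":0,"rx":0,"ry":0,"rz":0},{"grip":0.15,"x":0,"y":0,"z":0,"rx":0,"ry":0,"rz":0},{"grip":0.15,"x":0,"y":0,"z":0,"rx":0,"ry":0,"rz":0}], squeeze=20)

```text
time_s: 6.7
position: [0.5202, 0.2165, 0.0493]
tool_rot: [[0.08, 0.997, 0.002], [0.997, -0.08, 0.0], [0.0, 0.002, -1.0]]
ft_force: [0.2, -1.0, 0.3]
grip_width: 0.0364
```

Request:
play_rows(commands=[{"grip":0.22,"x":0,"y":0,"z":0,"rx":0,"ry":0,"rz":0},{"grip":0.26,"x":0,"y":0,"z":0,"rx":0,"ry":0,"rz":0},{"grip":0.3,"x":0,"y":0,"z":0,"rx":0,"ry":0,"rz":0},{"grip":0.35,"x":0,"y":0,"z":0,"rx":0,"ry":0,"rz":0},{"grip":0.45,"x":0,"y":0,"z":0,"rx":0,"ry":0,"rz":0},{"grip":0.6,"x":0,"y":0,"z":0,"rx":0,"ry":0,"rz":0},{"grip":0.6,"x":0,"y":0,"z":0,"rx":0,"ry":0,"rz":0}], squeeze=20)

```text
time_s: 7.58
position: [0.5214, 0.2164, 0.0492]
tool_rot: [[0.08, 0.997, 0.004], [0.997, -0.08, 0.0], [0.001, 0.004, -1.0]]
ft_force: [5.1, -1.4, 2.6]
grip_width: 0.0295
```

```bash
python3 - <<'E'
from h import *
im=optics.get_image("wrist");cv2.imwrite("pics/wrist4.png",im["color"])
o=env.observe();print(o["time_s"],o["position"],o["grip_width"],o["ft_force"])
E
```

```text
7.625 [0.52132565 0.21640035 0.04914763] 0.029419319522207995 [ 5.3236867  -1.47845351  3.32576727]
```

View pics/wrist4.png

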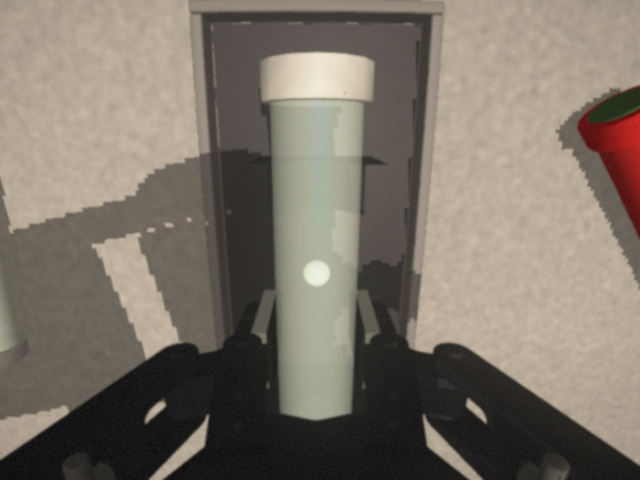

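The pads hold the glass between the saddles, with the stem dot at (317,272). Width is 29.5 mm, matching the 30 mm tube. Lifting now.

Request:
play_rows(commands=[{"grip":0.6,"x":0,"y":0,"z":-0.003,"rx":0,"ry":0,"rz":0},{"grip":0.6,"x":0,"y":0,"z":-0.007,"rx":0,"ry":0,"rz":0},{"grip":0.6,"x":0,"y":0,"z":-0.01,"rx":0,"ry":0,"rz":0},{"grip":0.6,"x":0,"y":0,"z":-0.02,"rx":0,"ry":0,"rz":0},{"grip":0.6,"x":0,"y":0,"z":-0.03,"rx":0,"ry":0,"rz":0},{"grip":0.6,"x":0,"y":0,"z":-0.03,"rx":0,"ry":0,"rz":0},{"grip":0.6,"x":0,"y":0,"z":-0.03,"rx":0,"ry":0,"rz":0},{"grip":0.6,"x":0,"y":0,"z":-0.02,"rx":0,"ry":0,"rz":0},{"grip":0.6,"x":0,"y":0,"z":0,"rx":0,"ry":0,"rz":0}])

```text
time_s: 8.75
position: [0.52, 0.2166, 0.2]
tool_rot: [[0.079, 0.997, 0.003], [0.997, -0.079, 0.001], [0.001, 0.003, -1.0]]
ft_force: [0.6, 1.0, -1.6]
grip_width: 0.0293
```

```bash
python3 - <<'E'
from h import *
im=optics.get_image("wrist");cv2.imwrite("pics/wrist5.png",im["color"]);np.save("wrist5.npy",im,allow_pickle=True)
o=env.observe();print(o["time_s"],o["position"],o["tool_rot"],o["grip_width"],o["ft_force"])
W=cloud(im)
for v in range(30,440,20):
    print(v,[ "%3.0f"%(1000*W[v,u,2]) for u in range(252,390,8)])
E
```

```text
8.8 [0.51953468 0.21647212 0.19856179] [[ 7.93142232e-02  9.96849530e-01  5.19130109e-04]
 [ 9.96849646e-01 -7.93143124e-02  1.53647473e-04]
 [ 1.94337859e-04  5.05308235e-04 -9.99999853e-01]] 0.02938558304286116 [ 0.02755937  0.368645   -2.25355819]
30 [' -0', '  1', ' -1', '  0', '  2', ' -0', '  0', '  1', '  2', ' -0', '  2', '  1', ' -0', '  1', '  1', ' -0', '  1', ' -0']
50 ['  1', ' -0', '  0', '  0', '  2', '  1', '  1', '  1', ' -0', ' -1', '  0', '  0', '  2', '  1', '  0', '  1', '  2', '  0']
70 [' -1', '213', '217', '219', '221', '223', '223', '222', '223', '223', '222', '221', '221', '219', '218', '212', ' 20', ' -0']
90 ['  1', ' 21', '217', '219', '220', '223', '223', '222', '224', '223', '221', '222', '221', '220', '216', '212', '  0', ' -0']
110 [' -0', ' 21', '  9', '216', '217', '218', '218', '222', '219', '222', '221', '218', '217', '215', '  8', ' 18', '  1', '  2']
130 [' -0', ' 21', '  8', '215', '218', '219', '220', '221', '221', '221', '219', '220', '218', '215', '  9', ' 19', '  1', '  1']
150 ['  1', ' 21', '  8', '214', '218', '218', '219', '221', '221',
[... 1197 characters left out ...]
8', '215', '213', '223', '223', '224', '217']
350 ['236', '236', '223', '212', '215', '218', '219', '220', '220', '220', '219', '218', '214', '214', '223', '236', '236', '237']
370 ['252', '251', '224', '  1', '214', '218', '219', '220', '220', '221', '220', '218', '214', '217', '226', '252', '252', '246']
390 ['260', '260', '  0', '  2', '214', '218', '220', '220', '221', '221', '219', '218', '215', '  0', '  0', '259', '259', '259']
410 ['266', '265', ' 15', ' 17', '215', '217', '220', '220', '221', '220', '220', '217', '213', ' 16', ' 18', '267', '266', '266']
430 ['272', '271', '266', '265', '265', '266', '266', '266', '266', '266', '265', '265', '265', '266', '265', '271', '271', '272']
```

View pics/wrist5.png

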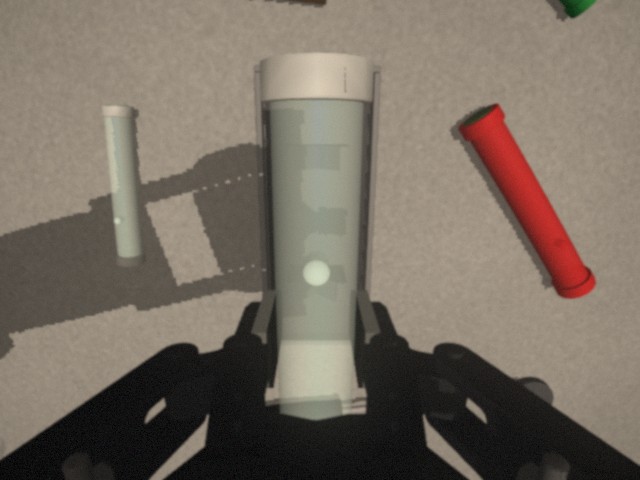

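```bash
python3 - <<'E'
from h import *
im=np.load("wrist5.npy",allow_pickle=True).item();W=cloud(im)
print(fitcell(W,(60,420,262,368),.208,.226,np.radians(85.4)))
m=(W[...,2]>.227)&(W[...,2]<.236);m[:255]=0;m[295:]=0;m[:,:300]=0;m[:,335:]=0
s=W[m].mean(0);print(m.sum(),s)
a=np.radians(85.4);ex=np.array([np.cos(a),np.sin(a)]);ey=np.array([-ex[1],ex[0]])
k=(W[...,2]>.2)&(W[...,2]<.226);k[100:]=0;k[:,:262]=0;k[:,372:]=0
x=W[k][:,:2]@ex;y=W[k][:,:2]@ey;print("end",np.percentile(x,99.5)-.096, s[:2]@ex-.035, s[:2]@ey,y.min()/2+y.max()/2)
T=np.array([.51953,.21647]);print("tcp",T@ex,T@ey)
E
```

```text
(array([0.52152622, 0.24875362]), np.float64(85.41765796864787), np.float64(0.20600490624308326), np.float64(0.009163541042768427), np.float64(0.12266724293017861))
603 [0.52182534 0.25205679 0.23095914]
end 0.2567771728908409 0.25809471191813793 -0.49992979412464966 -0.5000651772666213
tcp 0.25743847097599587 -0.500495869574906
```

Request:
play_rows(commands=[{"grip":0.6,"x":-0.02,"y":0,"z":0,"rx":0,"ry":0,"rz":0},{"grip":0.6,"x":-0.04,"y":0.002,"z":0,"rx":0,"ry":0,"rz":0},{"grip":0.6,"x":-0.05,"y":0.002,"z":0,"rx":0,"ry":0,"rz":0},{"grip":0.6,"x":-0.05,"y":0.002,"z":0,"rx":0,"ry":0,"rz":0},{"grip":0.6,"x":-0.05,"y":0.002,"z":0,"rx":0,"ry":0,"rz":0},{"grip":0.6,"x":-0.05,"y":0.002,"z":0,"rx":0,"ry":0,"rz":0},{"grip":0.6,"x":-0.05,"y":0.002,"z":0,"rx":0,"ry":0,"rz":0},{"grip":0.6,"x":-0.05,"y":0.002,"z":0,"rx":0,"ry":0,"rz":0},{"grip":0.6,"x":-0.05,"y":0.002,"z":0,"rx":0,"ry":0,"rz":0},{"grip":0.6,"x":-0.03,"y":0.002,"z":0,"rx":0,"ry":0,"rz":0},{"grip":0.6,"x":-0.0115,"y":0,"z":0,"rx":0,"ry":0,"rz":0},{"grip":0.6,"x":0,"y":0,"z":0,"rx":0,"ry":0,"rz":0.06}])

```text
time_s: 10.3
position: [0.5011, -0.2355, 0.1976]
tool_rot: [[0.141, 0.99, -0.001], [0.99, -0.141, 0.001], [0.001, -0.001, -1.0]]
ft_force: [-0.2, 1.0, -1.3]
grip_width: 0.0296
```

Request:
play_rows(commands=[{"grip":0.6,"x":0,"y":0,"z":0,"rx":0,"ry":0,"rz":0.08},{"grip":0.6,"x":0,"y":0,"z":0,"rx":0,"ry":0,"rz":0.08},{"grip":0.6,"x":0,"y":0,"z":0,"rx":0,"ry":0,"rz":0.0427},{"grip":0.6,"x":0,"y":0,"z":0,"rx":0,"ry":0,"rz":0},{"grip":0.6,"x":0,"y":0,"z":0,"rx":0,"ry":0,"rz":0},{"grip":0.6,"x":0,"y":0,"z":0,"rx":0,"ry":0,"rz":0}])

```text
time_s: 11.05
position: [0.5018, -0.2349, 0.1983]
tool_rot: [[0.335, 0.942, -0.0], [0.942, -0.335, 0.0], [0.0, -0.0, -1.0]]
ft_force: [0.6, -0.5, -1.2]
grip_width: 0.0292
```

```bash
python3 - <<'E'
from h import *
im=optics.get_image("wrist");cv2.imwrite("pics/wrist6.png",im["color"]);np.save("wrist6.npy",im,allow_pickle=True)
P=[]
for i in range(3):
    optics.get_image("side");o=env.observe();P.append(o["position"])
print(P)
np.save("side6.npy",optics.get_image("side"),allow_pickle=True)
print(o["time_s"],o["tool_rot"],np.degrees(np.arctan2(o["tool_rot"][1,0],o["tool_rot"][0,0])),o["grip_width"],o["ft_force"])
cv2.imwrite("pics/side6.png",np.load("side6.npy",allow_pickle=True).item()["color"])
E
```

```text
[array([ 0.50182691, -0.23500821,  0.19829919]), array([ 0.50182019, -0.23504814,  0.1982881 ]), array([ 0.50183005, -0.23505305,  0.19829537])]
11.25 [[ 3.35443900e-01  9.42060183e-01 -3.16375728e-05]
 [ 9.42060182e-01 -3.35443897e-01  6.85940714e-05]
 [ 5.40071127e-05 -5.28139604e-05 -9.99999997e-01]] 70.40046644540848 0.029336845129460727 [-0.46450408 -0.40080158 -0.6242959 ]
```

View pics/wrist6.png

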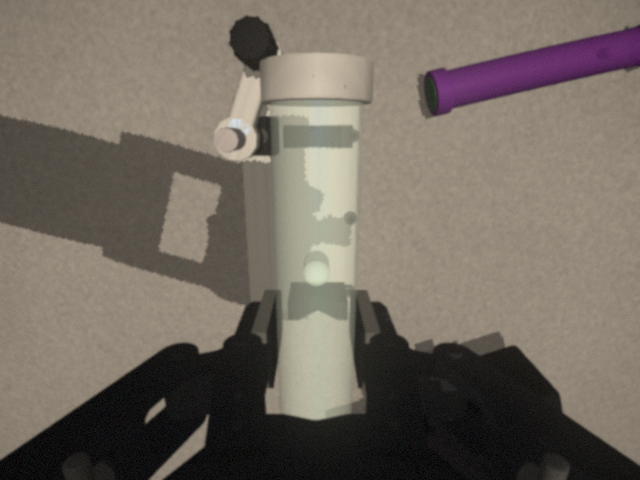

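View pics/side6.png

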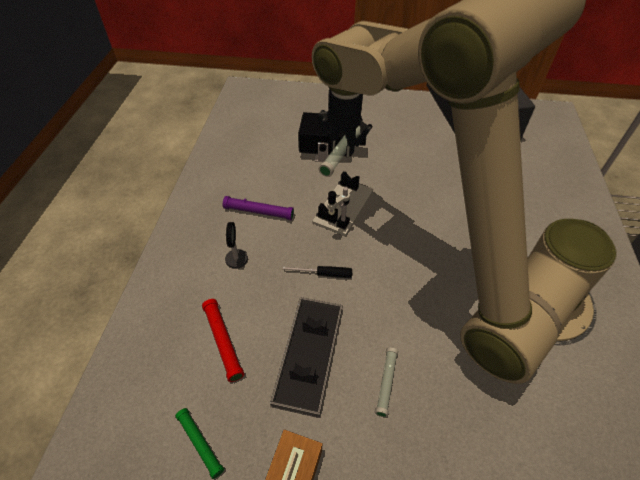

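Request:
play_rows(commands=[{"grip":0.6,"x":0,"y":0,"z":0.02,"rx":0,"ry":0,"rz":0},{"grip":0.6,"x":0,"y":0,"z":0.03,"rx":0,"ry":0,"rz":0},{"grip":0.6,"x":0,"y":0,"z":0.03,"rx":0,"ry":0,"rz":0},{"grip":0.6,"x":0,"y":0,"z":0.025,"rx":0,"ry":0,"rz":0},{"grip":0.6,"x":0,"y":0,"z":0.015,"rx":0,"ry":0,"rz":0},{"grip":0.6,"x":0,"y":0,"z":0.008,"rx":0,"ry":0,"rz":0},{"grip":0.6,"x":0,"y":0,"z":0.004,"rx":0,"ry":0,"rz":0},{"grip":0.6,"x":0,"y":0,"z":0,"rx":0,"ry":0,"rz":0},{"grip":0.6,"x":0,"y":0,"z":0,"rx":0,"ry":0,"rz":0},{"grip":0.6,"x":0,"y":0,"z":0,"rx":0,"ry":0,"rz":0}])

```text
time_s: 12.55
position: [0.502, -0.2352, 0.0667]
tool_rot: [[0.336, 0.942, 0.001], [0.942, -0.336, -0.0], [-0.0, 0.001, -1.0]]
ft_force: [0.6, 0.7, -0.8]
grip_width: 0.0292
```

```bash
python3 - <<'E'
from h import *
im=optics.get_image("wrist");cv2.imwrite("pics/wrist7.png",im["color"]);np.save("wrist7.npy",im,allow_pickle=True)
im=optics.get_image("side");cv2.imwrite("pics/side7.png",cv2.resize(im["color"][120:270,270:420],(600,600),interpolation=cv2.INTER_CUBIC))
o=env.observe();print(o["time_s"],o["position"],o["ft_force"],o["wrist_torque"])
W=cloud(np.load("wrist7.npy",allow_pickle=True).item())
for v in range(30,300,12):
    print(v,[ "%3.0f"%(1000*W[v,u,2]) for u in range(190,390,8)])
E
```

```text
12.65 [ 0.50194059 -0.23510469  0.0665677 ] [ 0.31666611  0.33575289 -2.84447265] [ 0.02100044 -0.04638919  0.00776933]
30 ['  2', ' -0', ' -0', ' -0', '  1', '  2', ' -0', ' -0', ' -1', ' -0', '  0', '  1', '  0', '  1', '  1', '  1', ' -0', '  1', '  2', '  0', '  0', '  0', '  1', '  0', '  1']
42 ['  1', '  1', '  1', ' -0', '  0', '  1', '  0', '  1', '  0', ' -0', '  0', '  0', ' -1', '  2', '  1', ' -1', '  1', '  1', '  2', '  1', ' -1', '  0', '  2', ' -0', '  1']
54 ['  1', '  2', ' -0', '  0', '  1', ' -0', '  0', '  1', ' -0', '  0', '  0', '  1', ' 88', ' 90', ' 90', ' 90', ' 90', ' 90', ' 89', ' 88', '  0', ' -0', '  0', '  0', '  1']
66 ['  1', '  1', ' -0', '  1', '  1', '  0', '  0', '  2', '  0', ' 80', ' 85', ' 86', ' 89', ' 89', ' 90', ' 91', 'nan', ' 90', ' 90', ' 90', ' 87', ' 84', ' 83', ' -0', '  1']
78 ['  0', '  0', '  1', '  1', '  1', '  1', '  0', '  1', '  0', ' 80', ' 85', ' 87', ' 88', ' 89', ' 90', ' 90', ' 90', ' 89', ' 90', ' 89', ' 87', ' 86', ' 82', ' -0', '  2']
90 [' 12', ' 13', ' 13', ' 13', ' 12', ' 13', ' 13', ' 14', ' 12', ' 79', ' 84', ' 86
[... 2453 characters left out ...]
' 13', ' 13', ' 12', ' 12', ' 13', ' 14', ' 14', ' 13', ' 12', ' 80', ' 84', ' 86', ' 87', ' 93', ' 94', ' 90', ' 85', ' 85', ' 83', ' 11', ' 14', ' 12', ' 12']
270 ['  1', '  1', ' 13', ' 13', ' 13', ' 13', ' 12', ' 12', ' 13', ' 13', ' 13', 'nan', ' 84', ' 86', ' 87', ' 99', 'nan', ' 98', ' 87', ' 84', ' 83', ' 13', ' 17', ' 17', '  2']
282 ['  1', '  1', ' 13', ' 13', ' 13', ' 12', ' 12', ' 12', ' 13', ' 14', ' 12', 'nan', ' 84', ' 85', ' 88', ' 97', ' 99', ' 89', ' 86', ' 84', ' 81', ' 13', ' 18', ' 18', '  1']
294 ['  2', '  1', ' 12', ' 13', ' 12', ' 14', ' 13', ' 13', ' 12', ' 13', ' 63', ' 81', ' 83', ' 86', ' 86', ' 87', ' 88', ' 87', ' 86', ' 85', ' 83', ' 61', ' 62', ' 12', '  0']
```

View pics/wrist7.png

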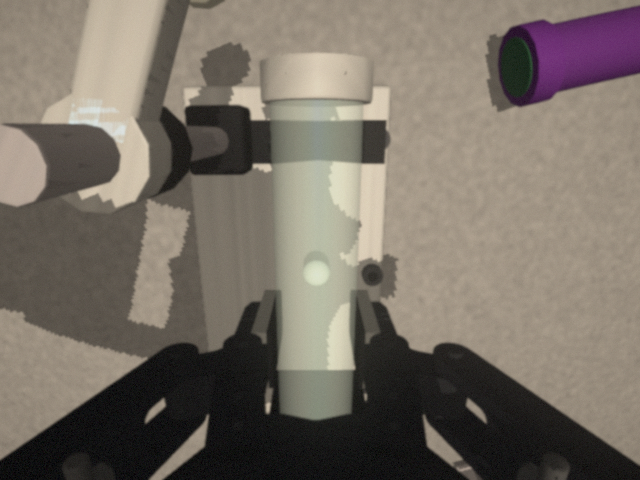

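View pics/side7.png

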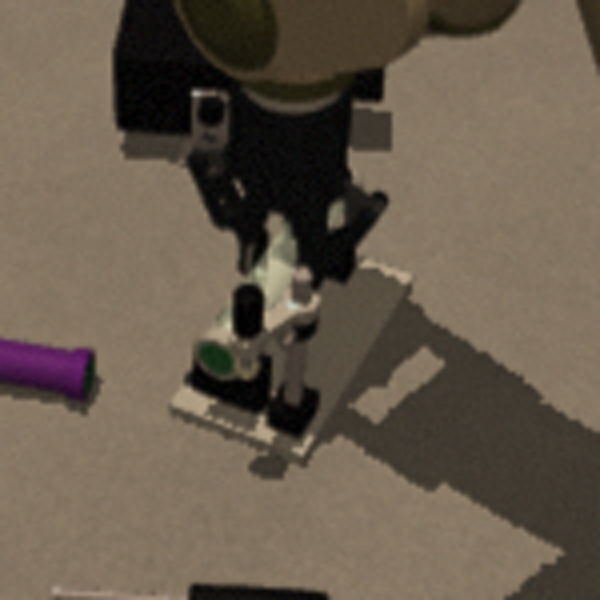

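```bash
python3 - <<'E'
from h import *
im=np.load("wrist7.npy",allow_pickle=True).item();W=cloud(im)
o=np.array([.50185,-.2351]);a=np.radians(70.4);ex=np.array([np.cos(a),np.sin(a)]);ey=np.array([-ex[1],ex[0]])
L=np.dstack([(W[...,:2]-o)@ex,(W[...,:2]-o)@ey,W[...,2]])
m=np.zeros((480,640),bool);m[115:172,225:395]=1
m&=(L[...,2]>.05)&(L[...,2]<.06);q=L[m];print(len(q),q.min(0),q.max(0))
for s in(1,-1):
    k=q[s*q[:,1]>0];print(s,np.percentile(k,[1,99],axis=0))
t=np.zeros((480,640),bool);t[105:290,262:372]=1;t&=(L[...,2]>.07)&(L[...,2]<.092);k=L[t]
for x0 in(.03,.05,.07):
    z=k[abs(k[:,0]-x0)<.01];print(x0,np.percentile(z[:,1],[.5,99.5]),np.percentile(z[:,2],97))
c=np.zeros((480,640),bool);c[40:120,255:380]=1;c&=(L[...,2]>.07)&(L[...,2]<.093);print("end",np.percentile(L[c][:,0],[50,99,99.7]))
s=(L[...,2]>.093)&(L[...,2]<.103);s[:240]=0;s[300:]=0;s[:,:295]=0;s[:,340:]=0;print("stem",L[s].mean(0))
E
```

```text
1839 [ 0.06247438 -0.02522377  0.05360071] [0.0782846  0.02522038 0.05816257]
1 [[0.06253739 0.01810713 0.05433017]
 [0.07817608 0.0250723  0.057379  ]]
-1 [[ 0.06256455 -0.02498754  0.05420541]
 [ 0.07824636 -0.01645117  0.05739705]]
0.03 [-0.01359852  0.01549157] 0.0883985325739566
0.05 [-0.01351203  0.01537765] 0.08796293430060301
0.07 [-0.01361235  0.01539221] 0.08800208070672468
end [0.08672845 0.09467785 0.0948836 ]
stem [0.03522072 0.00088975 0.0975634 ]
```

The V-support reads x 62.5–78.2 and y ±25 mm in my mount frame, so the frame is right. The cell sits 0.9 mm off in y, which I trim while lowering.

Request:
play_rows(commands=[{"grip":0.6,"x":0,"y":0.0008,"z":0.003,"rx":0,"ry":0,"rz":0},{"grip":0.6,"x":0,"y":0,"z":0.003,"rx":0,"ry":0,"rz":0},{"grip":0.6,"x":0,"y":0,"z":0.002,"rx":0,"ry":0,"rz":0},{"grip":0.6,"x":0,"y":0,"z":0.001,"rx":0,"ry":0,"rz":0},{"grip":0.6,"x":0,"y":0,"z":0.001,"rx":0,"ry":0,"rz":0},{"grip":0.6,"x":0,"y":0,"z":0,"rx":0,"ry":0,"rz":0},{"grip":0.6,"x":0,"y":0,"z":0,"rx":0,"ry":0,"rz":0}])

```text
time_s: 13.52
position: [0.5026, -0.2353, 0.0564]
tool_rot: [[0.336, 0.942, 0.0], [0.942, -0.336, -0.0], [0.0, 0.0, -1.0]]
ft_force: [-0.4, -0.6, -0.9]
grip_width: 0.0292
```

Request:
play_rows(commands=[{"grip":0.6,"x":0,"y":0,"z":0.0005,"rx":0,"ry":0,"rz":0},{"grip":0.6,"x":0,"y":0,"z":0.0005,"rx":0,"ry":0,"rz":0},{"grip":0.6,"x":0,"y":0,"z":0,"rx":0,"ry":0,"rz":0}])

```text
time_s: 13.9
position: [0.5026, -0.2353, 0.0553]
tool_rot: [[0.336, 0.942, -0.0], [0.942, -0.336, 0.0], [0.0, -0.0, -1.0]]
ft_force: [0.4, -0.3, -0.6]
grip_width: 0.0294
```

Request:
play_rows(commands=[{"grip":0.6,"x":0,"y":0,"z":0.0005,"rx":0,"ry":0,"rz":0},{"grip":0.6,"x":0,"y":0,"z":0.0005,"rx":0,"ry":0,"rz":0},{"grip":0.6,"x":0,"y":0,"z":0,"rx":0,"ry":0,"rz":0}])

```text
time_s: 14.28
position: [0.5028, -0.2355, 0.0545]
tool_rot: [[0.336, 0.942, 0.001], [0.942, -0.336, -0.0], [-0.0, 0.001, -1.0]]
ft_force: [1.4, -0.2, 0.9]
grip_width: 0.0293
```

```bash
python3 - <<'E'
from h import *
F=[]
for i in range(3):
    optics.get_image("side");o=env.observe();F.append(o["ft_force"])
print(o["position"],np.round(F,2))
E
```

```text
[ 0.50282813 -0.23544524  0.05450278] [[ 1.52 -0.08  0.34]
 [ 0.3   0.01  1.  ]
 [ 0.18  0.07  0.74]]
```

Request:
play_rows(commands=[{"grip":0.6,"x":0,"y":0,"z":0.0005,"rx":0,"ry":0,"rz":0},{"grip":0.6,"x":0,"y":0,"z":0,"rx":0,"ry":0,"rz":0},{"grip":0.6,"x":0,"y":0,"z":0,"rx":0,"ry":0,"rz":0}])

```text
time_s: 14.8
position: [0.5029, -0.2355, 0.0543]
tool_rot: [[0.335, 0.942, 0.001], [0.942, -0.335, -0.001], [-0.0, 0.001, -1.0]]
ft_force: [2.3, -0.3, 5.6]
grip_width: 0.0292
```

```bash
python3 - <<'E'
from h import *
F=[]
for i in range(3):
    optics.get_image("side");o=env.observe();F.append(o["ft_force"])
print(o["position"],np.round(F,2))
E
```

```text
[ 0.50295047 -0.23551842  0.05428221] [[ 1.36  0.59  4.58]
 [ 0.93 -0.29  5.38]
 [ 0.37 -0.08  5.6 ]]
```

Seated: wrist force rose to about +5.5 N. Opening slowly.

Request:
play_rows(commands=[{"grip":0.32,"x":0,"y":0,"z":-0.0002,"rx":0,"ry":0,"rz":0},{"grip":0.28,"x":0,"y":0,"z":0,"rx":0,"ry":0,"rz":0},{"grip":0.24,"x":0,"y":0,"z":0,"rx":0,"ry":0,"rz":0},{"grip":0.2,"x":0,"y":0,"z":0,"rx":0,"ry":0,"rz":0},{"grip":0.1,"x":0,"y":0,"z":0,"rx":0,"ry":0,"rz":0},{"grip":-0.1,"x":0,"y":0,"z":0,"rx":0,"ry":0,"rz":0},{"grip":-0.3,"x":0,"y":0,"z":0,"rx":0,"ry":0,"rz":0},{"grip":-0.3,"x":0,"y":0,"z":0,"rx":0,"ry":0,"rz":0}])

```text
time_s: 15.95
position: [0.5026, -0.2353, 0.054]
tool_rot: [[0.336, 0.942, 0.0], [0.942, -0.336, -0.0], [-0.0, 0.0, -1.0]]
ft_force: [0.2, 0.0, -0.7]
grip_width: 0.0556
```

```bash
python3 - <<'E'
from h import *
im=optics.get_image("wrist");cv2.imwrite("pics/wrist8.png",im["color"])
W=cloud(im)
o=np.array([.50185,-.2351]);a=np.radians(70.4);ex=np.array([np.cos(a),np.sin(a)]);ey=np.array([-ex[1],ex[0]])
L=np.dstack([(W[...,:2]-o)@ex,(W[...,:2]-o)@ey,W[...,2]])
t=np.zeros((480,640),bool);t[105:290,262:372]=1;t&=(L[...,2]>.058)&(L[...,2]<.08);k=L[t]
for x0 in(.03,.05,.07):
    z=k[abs(k[:,0]-x0)<.01];print(x0,np.percentile(z[:,1],[.5,99.5]),np.percentile(z[:,2],97))
print("end",np.percentile(L[40:120,255:380][(L[40:120,255:380,2]>.05)][:,0],99.5))
o=env.observe();print(o["time_s"],o["position"],o["grip_width"],o["ft_force"])
E
```

```text
0.03 [-0.01474992  0.01436651] 0.07628994324855123
0.05 [-0.01456132  0.01434342] 0.0755118412467725
0.07 [-0.01457217  0.01444385] 0.07552467613774859
end 0.09473495352960767
16.0 [ 0.502598   -0.23533481  0.0540316 ] 0.055475196884388595 [-0.61724637  0.27900342 -0.66641856]
```

View pics/wrist8.png

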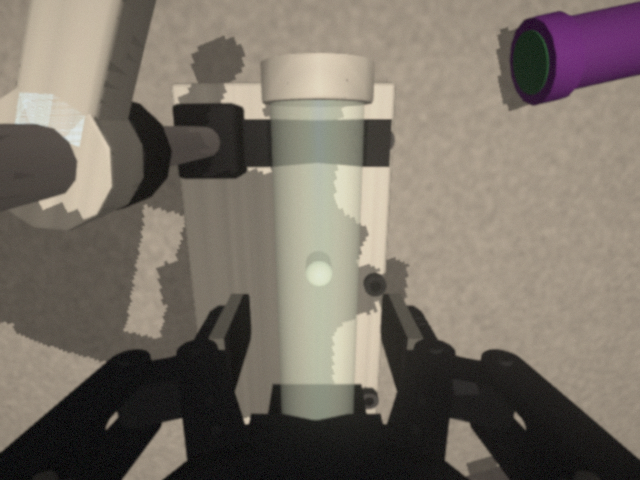

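The cell sits centred: tube edges at ±14.5 mm, top level, stem dot at (318,272), fingers clear. Now retreat upward and go over the knob.

Request:
play_rows(commands=[{"grip":-0.5,"x":0,"y":0,"z":-0.01,"rx":0,"ry":0,"rz":0},{"grip":-0.5,"x":0,"y":0,"z":-0.03,"rx":0,"ry":0,"rz":0},{"grip":-0.5,"x":0,"y":0,"z":-0.05,"rx":0,"ry":0,"rz":0},{"grip":-0.5,"x":0,"y":0,"z":-0.05,"rx":0,"ry":0,"rz":0},{"grip":-0.5,"x":0,"y":0,"z":-0.03,"rx":0,"ry":0,"rz":0},{"grip":-0.3,"x":0,"y":0,"z":0,"rx":0,"ry":0,"rz":0.118},{"grip":-0.3,"x":0,"y":0,"z":0,"rx":0,"ry":0,"rz":0.118},{"grip":-0.3,"x":0,"y":0,"z":0,"rx":0,"ry":0,"rz":0.118},{"grip":-0.3,"x":0.0316,"y":-0.0224,"z":0,"rx":0,"ry":0,"rz":0},{"grip":-0.3,"x":0.0316,"y":-0.0224,"z":0,"rx":0,"ry":0,"rz":0},{"grip":-0.3,"x":0.0316,"y":-0.0224,"z":0,"rx":0,"ry":0,"rz":0},{"grip":-0.3,"x":0,"y":0,"z":0,"rx":0,"ry":0,"rz":0}])

```text
time_s: 17.5
position: [0.5118, -0.1175, 0.2249]
tool_rot: [[0.639, 0.769, 0.001], [0.769, -0.639, -0.0], [0.0, 0.001, -1.0]]
ft_force: [-0.2, -0.6, 0.1]
grip_width: 0.0556
```

Request:
play_rows(commands=[{"grip":-0.3,"x":0,"y":0,"z":0,"rx":0,"ry":0,"rz":0},{"grip":-0.3,"x":0,"y":0,"z":0,"rx":0,"ry":0,"rz":0}])

```text
time_s: 17.75
position: [0.5118, -0.1205, 0.2241]
tool_rot: [[0.642, 0.767, 0.0], [0.767, -0.642, -0.0], [-0.0, 0.0, -1.0]]
ft_force: [0.4, 0.1, -0.3]
grip_width: 0.0557
```

```bash
python3 - <<'E'
from h import *
im=optics.get_image("wrist");cv2.imwrite("pics/wrist9.png",im["color"]);np.save("wrist9.npy",im,allow_pickle=True)
W=cloud(im)
o=env.observe();print(o["time_s"],o["position"],o["grip_width"],o["ft_force"],np.degrees(np.arctan2(o["tool_rot"][1,0],o["tool_rot"][0,0])))
w=W.reshape(-1,3);w=w[~np.isnan(w[:,0])]
k=w[(w[:,2]>.155)&(w[:,2]<.166)&(np.hypot(w[:,0]-.5118,w[:,1]+.1195)<.013)];print(len(k))
if len(k): print(k.mean(0),k.min(0),k.max(0))
E
```

```text
17.8 [ 0.51179276 -0.12041811  0.22404155] 0.05572924751226755 [0.14717054 0.28621429 0.62328784] 50.03805207695038
787
[ 0.51279603 -0.11864849  0.15954979] [ 0.50275169 -0.12868134  0.15521466] [ 0.52162376 -0.10990087  0.16173269]
```

View pics/wrist9.png

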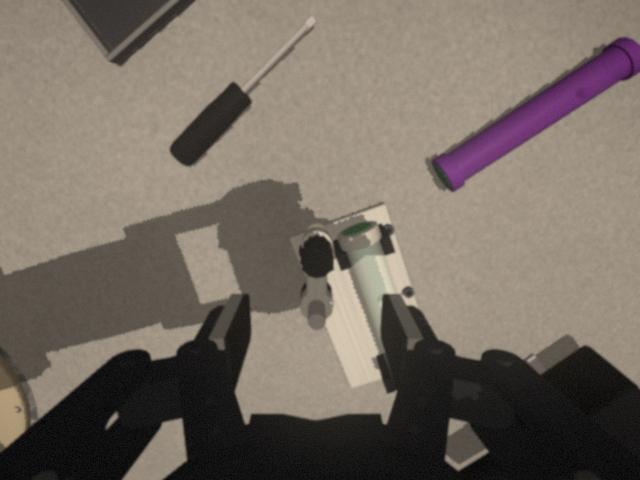

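Request:
play_rows(commands=[{"grip":-0.1,"x":0.0012,"y":-0.0004,"z":0.03,"rx":0,"ry":0,"rz":0},{"grip":-0.1,"x":0,"y":0,"z":0.03,"rx":0,"ry":0,"rz":0},{"grip":-0.1,"x":0,"y":0,"z":0.012,"rx":0,"ry":0,"rz":0},{"grip":0.2,"x":0,"y":0,"z":0.006,"rx":0,"ry":0,"rz":0},{"grip":0.4,"x":0,"y":0,"z":0,"rx":0,"ry":0,"rz":0},{"grip":0.5,"x":0,"y":0,"z":0,"rx":0,"ry":0,"rz":0},{"grip":0.6,"x":0,"y":0,"z":0,"rx":0,"ry":0,"rz":0},{"grip":0.8,"x":0,"y":0,"z":0,"rx":0,"ry":0,"rz":0},{"grip":0.8,"x":0,"y":0,"z":0,"rx":0,"ry":0,"rz":0}], squeeze=20)

```text
time_s: 18.92
position: [0.5128, -0.1184, 0.1466]
tool_rot: [[0.641, 0.767, 0.002], [0.767, -0.641, -0.001], [0.001, 0.002, -1.0]]
ft_force: [3.0, 1.0, 5.2]
grip_width: 0.0175
```

```bash
python3 - <<'E'
from h import *
o=env.observe();print(o["time_s"],o["position"],o["grip_width"],o["ft_force"])
# arc in tool frame: rotate by d about post per row; tool at radius r along +x of tool
r=.045
for n in (10,):
    d=1.217/n; # clockwise; tool z down, +rz = clockwise from above
    # tool x radial, tool y = radial-90deg (clockwise tangent)
    print(d, r*(np.cos(d)-1), r*np.sin(d))
E
```

```text
18.925 [ 0.51283962 -0.11843957  0.14664235] 0.017527655769149844 [3.03877843 0.95829543 5.1858839 ]
0.1217 -0.00033283392338852525 0.005462991367777277
```

Request:
play_rows(commands=[{"grip":0.8,"x":-0.0002,"y":0.0046,"z":0,"rx":0,"ry":0,"rz":0.1014},{"grip":0.8,"x":-0.0002,"y":0.0046,"z":0,"rx":0,"ry":0,"rz":0.1014},{"grip":0.8,"x":-0.0002,"y":0.0046,"z":0,"rx":0,"ry":0,"rz":0.1014},{"grip":0.8,"x":-0.0002,"y":0.0046,"z":0,"rx":0,"ry":0,"rz":0.1014},{"grip":0.8,"x":-0.0002,"y":0.0046,"z":0,"rx":0,"ry":0,"rz":0.1014},{"grip":0.8,"x":-0.0002,"y":0.0046,"z":0,"rx":0,"ry":0,"rz":0.1014}])

```text
time_s: 19.68
position: [0.5281, -0.1413, 0.1468]
tool_rot: [[0.966, 0.26, 0.003], [0.26, -0.966, -0.001], [0.003, 0.001, -1.0]]
ft_force: [4.0, 1.0, 5.3]
grip_width: 0.017
```

Request:
play_rows(commands=[{"grip":0.8,"x":-0.0002,"y":0.0046,"z":0,"rx":0,"ry":0,"rz":0.1014},{"grip":0.8,"x":-0.0002,"y":0.0046,"z":0,"rx":0,"ry":0,"rz":0.1014},{"grip":0.8,"x":-0.0002,"y":0.0046,"z":0,"rx":0,"ry":0,"rz":0.1014},{"grip":0.8,"x":-0.0002,"y":0.0046,"z":0,"rx":0,"ry":0,"rz":0.1014},{"grip":0.8,"x":-0.0002,"y":0.0046,"z":0,"rx":0,"ry":0,"rz":0.1014},{"grip":0.8,"x":-0.0002,"y":0.0046,"z":0,"rx":0,"ry":0,"rz":0.1014},{"grip":0.8,"x":0,"y":0,"z":0,"rx":0,"ry":0,"rz":0}])

```text
time_s: 20.55
position: [0.5275, -0.1691, 0.1469]
tool_rot: [[0.941, -0.337, 0.004], [-0.337, -0.941, -0.002], [0.004, 0.0, -1.0]]
ft_force: [4.6, -1.9, 5.8]
grip_width: 0.0171
```

```bash
python3 - <<'E'
from h import *
for c in ("wrist","side"):
    im=optics.get_image(c);np.save(c+"10.npy",im,allow_pickle=True)
    cv2.imwrite(f"pics/{c}10.png",im["color"] if c=="wrist" else cv2.resize(im["color"][120:270,270:420],(600,600),interpolation=cv2.INTER_CUBIC))
o=env.observe();print(o["time_s"],o["position"],o["grip_width"],o["ft_force"],o["tool_rot"][:,0])
p=np.array(o["position"][:2])-[.4831,-.1540];print(np.hypot(*p),np.degrees(np.arctan2(p[1],p[0])))
E
```

```text
20.65 [ 0.52748677 -0.16903155  0.14689458] 0.017245982872813984 [ 5.01536735 -2.11566567  4.906062  ] [ 0.94187191 -0.33594793  0.00403656]
0.04686291386264121 -18.70863454820838
```

View pics/wrist10.png

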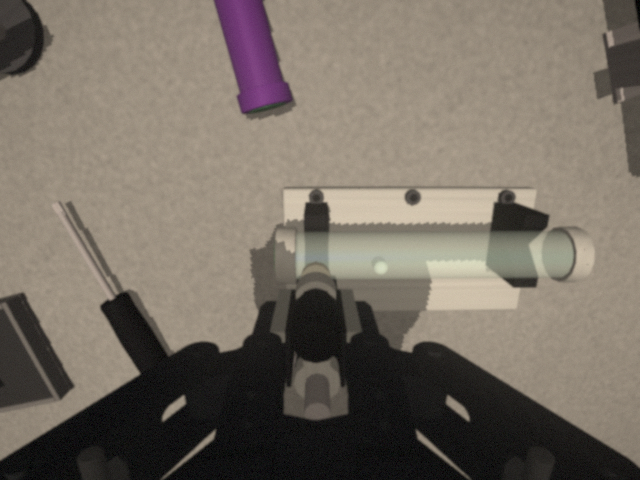

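View pics/side10.png

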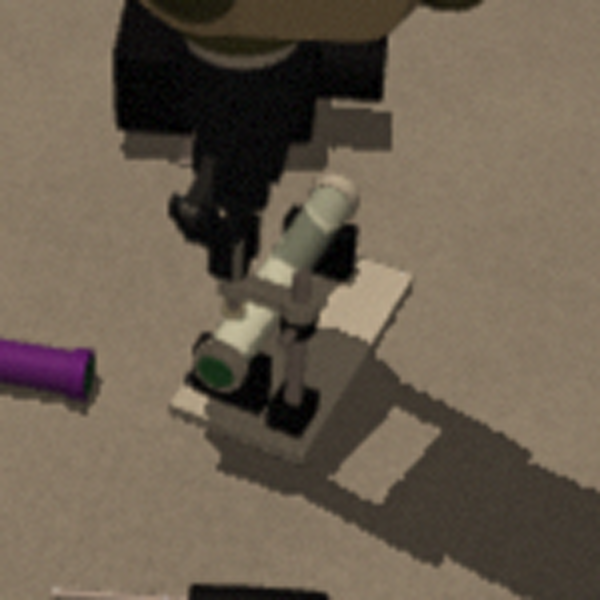

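The arm is square over the V-support (about 0.9° by TCP bearing). Release, rise, close the fingers, then press on the knob top.

Request:
play_rows(commands=[{"grip":0.4,"x":0,"y":0,"z":0,"rx":0,"ry":0,"rz":0},{"grip":0.1,"x":0,"y":0,"z":0,"rx":0,"ry":0,"rz":0},{"grip":0,"x":0,"y":0,"z":0,"rx":0,"ry":0,"rz":0},{"grip":0,"x":0,"y":0,"z":-0.01,"rx":0,"ry":0,"rz":0},{"grip":0,"x":0,"y":0,"z":-0.025,"rx":0,"ry":0,"rz":0},{"grip":0,"x":0,"y":0,"z":-0.025,"rx":0,"ry":0,"rz":0},{"grip":0,"x":0,"y":0,"z":-0.02,"rx":0,"ry":0,"rz":0},{"grip":0,"x":0,"y":0,"z":0,"rx":0,"ry":0,"rz":0},{"grip":0,"x":0,"y":0,"z":0,"rx":0,"ry":0,"rz":0}])

```text
time_s: 21.78
position: [0.526, -0.1682, 0.2254]
tool_rot: [[0.942, -0.336, -0.001], [-0.336, -0.942, 0.001], [-0.001, -0.0, -1.0]]
ft_force: [-0.6, -0.3, -0.1]
grip_width: 0.0429
```

```bash
python3 - <<'E'
from h import *
im=optics.get_image("wrist");np.save("wrist11.npy",im,allow_pickle=True);cv2.imwrite("pics/wrist11.png",im["color"])
o=env.observe();print(o["time_s"],o["position"],o["grip_width"],o["ft_force"],o["tool_rot"][:,0])
w=cloud(im).reshape(-1,3);w=w[~np.isnan(w[:,0])]
d=np.hypot(w[:,0]-.5257,w[:,1]+.1684)
k=w[(w[:,2]>.15)&(w[:,2]<.17)&(d<.014)];print("knob",len(k),k.mean(0),(k.min(0)+k.max(0))/2,np.median(k[:,2]))
a=w[(w[:,2]>.117)&(w[:,2]<.133)&(np.hypot(w[:,0]-.505,w[:,1]+.161)<.012)];print("arm top",len(a),np.median(a[:,2]) if len(a) else 0)
k2=w[(w[:,2]>.138)&(w[:,2]<.15)&(np.hypot(w[:,0]-.483,w[:,1]+.154)<.012)];print("post",len(k2),k2.mean(0))
p=((k.min(0)+k.max(0))/2)[:2]-[.4831,-.1540];print(np.hypot(*p),np.degrees(np.arctan2(p[1],p[0]))+19.6)
E
```

```text
21.825 [ 0.52599906 -0.16813592  0.22514479] 0.04270416853996058 [0.26859378 0.4767901  0.43543108] [ 0.94201191 -0.33557541 -0.00164391]
knob 866 [ 0.5270575  -0.16897685  0.15882526] [ 0.5257141  -0.16837683  0.15598671] 0.15967631064645682
arm top 287 0.1249931557623834
post 324 [ 0.48410164 -0.15448301  0.14457205]
0.044973936334822 0.9570148678694821
```

View pics/wrist11.png

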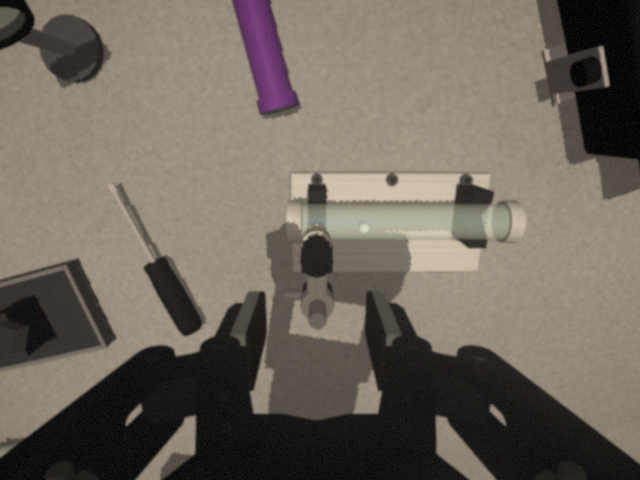

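Request:
play_rows(commands=[{"grip":0.5,"x":0,"y":0,"z":0.015,"rx":0,"ry":0,"rz":0},{"grip":1,"x":0,"y":0,"z":0.015,"rx":0,"ry":0,"rz":0},{"grip":1,"x":0,"y":0,"z":0.008,"rx":0,"ry":0,"rz":0},{"grip":1,"x":0,"y":0,"z":0.004,"rx":0,"ry":0,"rz":0},{"grip":1,"x":0,"y":0,"z":0,"rx":0,"ry":0,"rz":0},{"grip":1,"x":0,"y":0,"z":0,"rx":0,"ry":0,"rz":0},{"grip":1,"x":0,"y":0,"z":0,"rx":0,"ry":0,"rz":0}])

```text
time_s: 22.7
position: [0.5264, -0.1684, 0.1844]
tool_rot: [[0.942, -0.335, 0.001], [-0.335, -0.942, -0.0], [0.001, 0.0, -1.0]]
ft_force: [-0.1, -0.3, -0.4]
grip_width: -0.0002
```

Request:
play_rows(commands=[{"grip":1,"x":0,"y":0,"z":0.003,"rx":0,"ry":0,"rz":0},{"grip":1,"x":0,"y":0,"z":0.002,"rx":0,"ry":0,"rz":0},{"grip":1,"x":0,"y":0,"z":0,"rx":0,"ry":0,"rz":0}])

```text
time_s: 23.08
position: [0.5263, -0.1683, 0.1788]
tool_rot: [[0.942, -0.336, -0.0], [-0.336, -0.942, 0.0], [-0.0, -0.0, -1.0]]
ft_force: [0.6, -1.7, -0.3]
grip_width: -0.0001
```

Request:
play_rows(commands=[{"grip":1,"x":0,"y":0,"z":0.002,"rx":0,"ry":0,"rz":0},{"grip":1,"x":0,"y":0,"z":0.002,"rx":0,"ry":0,"rz":0},{"grip":1,"x":0,"y":0,"z":0,"rx":0,"ry":0,"rz":0}])

```text
time_s: 23.45
position: [0.5263, -0.1683, 0.1748]
tool_rot: [[0.942, -0.336, -0.0], [-0.336, -0.942, 0.0], [-0.0, -0.0, -1.0]]
ft_force: [0.4, 0.3, 0.2]
grip_width: 0.0001
```

Request:
play_rows(commands=[{"grip":1,"x":0,"y":0,"z":0.001,"rx":0,"ry":0,"rz":0},{"grip":1,"x":0,"y":0,"z":0.001,"rx":0,"ry":0,"rz":0},{"grip":1,"x":0,"y":0,"z":0,"rx":0,"ry":0,"rz":0}])

```text
time_s: 23.82
position: [0.5264, -0.1684, 0.1732]
tool_rot: [[0.942, -0.336, 0.0], [-0.336, -0.942, -0.0], [0.0, 0.0, -1.0]]
ft_force: [1.2, 0.0, 1.3]
grip_width: -0.0001
```

Request:
play_rows(commands=[{"grip":1,"x":0,"y":0,"z":0.002,"rx":0,"ry":0,"rz":0},{"grip":1,"x":0,"y":0,"z":0.002,"rx":0,"ry":0,"rz":0},{"grip":1,"x":0,"y":0,"z":0.002,"rx":0,"ry":0,"rz":0},{"grip":1,"x":0,"y":0,"z":0.002,"rx":0,"ry":0,"rz":0},{"grip":1,"x":0,"y":0,"z":0,"rx":0,"ry":0,"rz":0}])

```text
time_s: 24.45
position: [0.5267, -0.1685, 0.1657]
tool_rot: [[0.942, -0.336, 0.002], [-0.336, -0.942, -0.001], [0.002, 0.0, -1.0]]
ft_force: [0.4, 0.2, 5.2]
grip_width: 0.0005
```

Request:
play_rows(commands=[{"grip":1,"x":0,"y":0,"z":0.002,"rx":0,"ry":0,"rz":0},{"grip":1,"x":0,"y":0,"z":0.002,"rx":0,"ry":0,"rz":0},{"grip":1,"x":0,"y":0,"z":0.002,"rx":0,"ry":0,"rz":0},{"grip":1,"x":0,"y":0,"z":0.002,"rx":0,"ry":0,"rz":0},{"grip":1,"x":0,"y":0,"z":0,"rx":0,"ry":0,"rz":0}])

```text
time_s: 25.08
position: [0.5267, -0.1685, 0.1577]
tool_rot: [[0.942, -0.336, 0.001], [-0.336, -0.942, -0.001], [0.002, 0.0, -1.0]]
ft_force: [1.0, 0.7, 5.1]
grip_width: 0.0
```

Request:
play_rows(commands=[{"grip":1,"x":0,"y":0,"z":0.0015,"rx":0,"ry":0,"rz":0},{"grip":1,"x":0,"y":0,"z":0.0015,"rx":0,"ry":0,"rz":0},{"grip":1,"x":0,"y":0,"z":0.0015,"rx":0,"ry":0,"rz":0},{"grip":1,"x":0,"y":0,"z":0,"rx":0,"ry":0,"rz":0}])

```text
time_s: 25.58
position: [0.5268, -0.1685, 0.1534]
tool_rot: [[0.942, -0.336, 0.002], [-0.336, -0.942, -0.001], [0.002, 0.0, -1.0]]
ft_force: [-0.2, 0.0, 7.0]
grip_width: -0.0001
```

```bash
python3 - <<'E'
from h import *
im=optics.get_image("wrist");np.save("wrist12.npy",im,allow_pickle=True);cv2.imwrite("pics/wrist12.png",im["color"])
o=env.observe();print(o["time_s"],o["position"],o["ft_force"])
w=cloud(im).reshape(-1,3);w=w[~np.isnan(w[:,0])]
p=w[:,:2]-[.4831,-.1540];a=np.radians(-18.7);r=p@[np.cos(a),np.sin(a)];t=p@[-np.sin(a),np.cos(a)]
for lo,hi in((.012,.02),(.02,.03),(.03,.04)):
    k=w[(r>lo)&(r<hi)&(abs(t)<.005)&(w[:,2]>.08)&(w[:,2]<.135)];print(lo,len(k),np.percentile(k[:,2],[10,50,90]) if len(k) else 0)
E
```

```text
25.625 [ 0.52673418 -0.16850312  0.15343218] [-0.02662987  0.20471247  7.26604847]
0.012 0 0
0.02 0 0
0.03 0 0
```

View pics/wrist12.png

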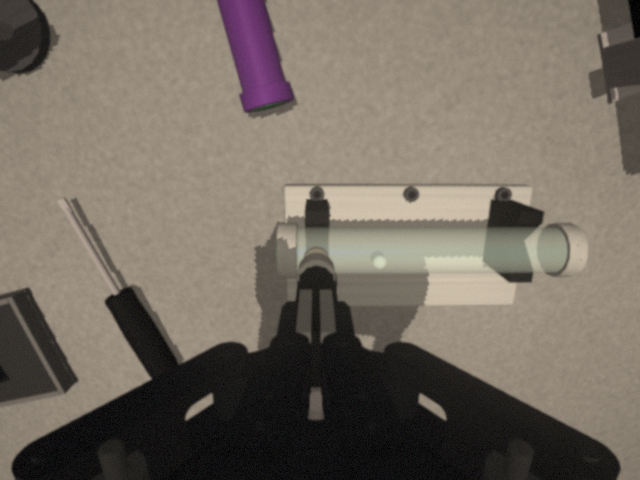

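Request:
play_rows(commands=[{"grip":1,"x":0,"y":0,"z":0.001,"rx":0,"ry":0,"rz":0},{"grip":1,"x":0,"y":0,"z":0.001,"rx":0,"ry":0,"rz":0},{"grip":1,"x":0,"y":0,"z":0.001,"rx":0,"ry":0,"rz":0},{"grip":1,"x":0,"y":0,"z":0.001,"rx":0,"ry":0,"rz":0},{"grip":1,"x":0,"y":0,"z":0.0003,"rx":0,"ry":0,"rz":0},{"grip":1,"x":0,"y":0,"z":0,"rx":0,"ry":0,"rz":0},{"grip":1,"x":0,"y":0,"z":0,"rx":0,"ry":0,"rz":0}])

```text
time_s: 26.5
position: [0.5268, -0.1686, 0.1495]
tool_rot: [[0.942, -0.336, 0.002], [-0.336, -0.942, -0.001], [0.003, 0.0, -1.0]]
ft_force: [-1.4, 1.5, 10.3]
grip_width: 0.0
```

```bash
python3 - <<'E'
from h import *
F=[]
for i in range(3):
    optics.get_image("side");o=env.observe();F.append(o["ft_force"])
print(o["time_s"],o["position"],np.round(F,1))
E
```

```text
26.65 [ 0.52684706 -0.16856333  0.1494868 ] [[-1.6  0.3 10.1]
 [-0.6  1.   9.1]
 [-0.2  1.7  9.9]]
```

Request:
play_rows(commands=[{"grip":1,"x":0,"y":0,"z":-0.005,"rx":0,"ry":0,"rz":0},{"grip":1,"x":0,"y":0,"z":-0.02,"rx":0,"ry":0,"rz":0},{"grip":1,"x":0,"y":0,"z":-0.03,"rx":0,"ry":0,"rz":0},{"grip":1,"x":0,"y":0,"z":-0.03,"rx":0,"ry":0,"rz":0},{"grip":0,"x":0,"y":0,"z":0,"rx":0,"ry":0,"rz":0},{"grip":0,"x":0,"y":0,"z":0,"rx":0,"ry":0,"rz":0},{"grip":-0.3,"x":0,"y":0,"z":0,"rx":0,"ry":0,"rz":0},{"grip":-0.3,"x":0,"y":0,"z":0,"rx":0,"ry":0,"rz":0}])

```text
time_s: 27.65
position: [0.5262, -0.1682, 0.2325]
tool_rot: [[0.942, -0.336, -0.001], [-0.336, -0.942, 0.001], [-0.001, -0.0, -1.0]]
ft_force: [-0.6, 0.9, -0.5]
grip_width: 0.0553
```

```bash
python3 - <<'E'
from h import *
im=optics.get_image("wrist");np.save("wrist13.npy",im,allow_pickle=True);cv2.imwrite("pics/wrist13.png",im["color"])
s=optics.get_image("side");cv2.imwrite("pics/side13.png",cv2.resize(s["color"][120:270,270:420],(600,600),interpolation=cv2.INTER_CUBIC))
o=env.observe();print(o["time_s"],o["position"])
W=cloud(im);w=W.reshape(-1,3);w=w[~np.isnan(w[:,0])]
d=np.hypot(w[:,0]-.5257,w[:,1]+.1684)
k=w[(w[:,2]>.125)&(w[:,2]<.15)&(d<.014)];h=np.median(k[:,2]);t=k[k[:,2]>h-.003];c=(t.min(0)+t.max(0))/2
print("knob",len(k),c,h);p=c[:2]-[.4831,-.1540];print("swing deg",np.degrees(np.arctan2(p[1],p[0]))+19.6)
a=w[(w[:,2]>.09)&(w[:,2]<.11)&(np.hypot(w[:,0]-.505,w[:,1]+.161)<.012)];print("arm top",len(a),np.median(a[:,2]) if len(a) else 0)
og=np.array([.50185,-.2351]);A=np.radians(70.4);ex=np.array([np.cos(A),np.sin(A)]);ey=np.array([-ex[1],ex[0]])
L=np.c_[(w[:,:2]-og)@ex,(w[:,:2]-og)@ey,w[:,2]]
for x0 in(-.05,-.03,0,.02,.05):
    z=L[(abs(L[:,0]-x0)<.008)&(abs(L[:,1])<.02)&(L[:,2]>.057)];print(x0,np.percentile(z[:,1],[1,99]),np.percentile(z[:,2],97))
z=L[(abs(L[:,1])<.017)&(L[:,2]>.063)&(L[:,2]<.08)];print("x ends",np.percentile(z[:,0],[.2,99.8]))
z=L[(abs(L[:,1])<.015)&(L[:,2]>.08)&(L[:,2]<.09)&(L[:,0]<.05)];print("stem",len(z),z.mean(0))
E
```

```text
27.75 [ 0.52625735 -0.16830196  0.23282742]
knob 685 [ 0.52584368 -0.16855686  0.13608128] 0.13645799999218095
swing deg 0.7931270691334937
arm top 279 0.10175965646265023
-0.05 [-0.01545468  0.01243745] 0.07576052129265189
-0.03 [-0.01522303  0.01232269] 0.07571818745854503
0 [-0.01501132  0.01225377] 0.3106077194367087
0.02 [-0.01313853  0.01189462] 0.31149721872250274
0.05 [-0.01960775  0.01064015] 0.31644512698720867
x ends [-0.09657582  0.0950424 ]
stem 88 [ 0.03403702 -0.0013683   0.0852136 ]
```

View pics/wrist13.png

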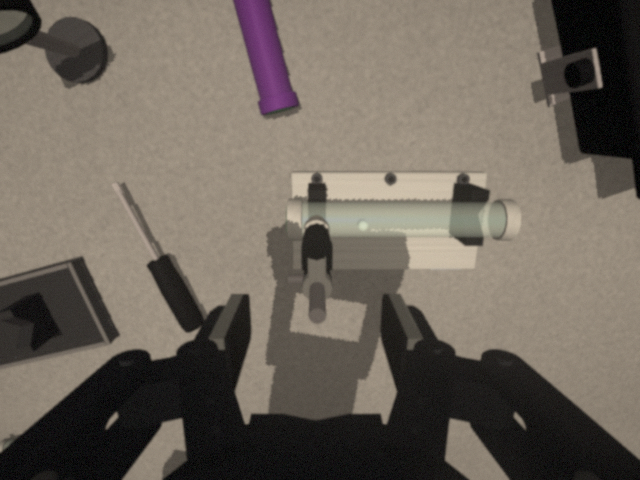

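View pics/side13.png

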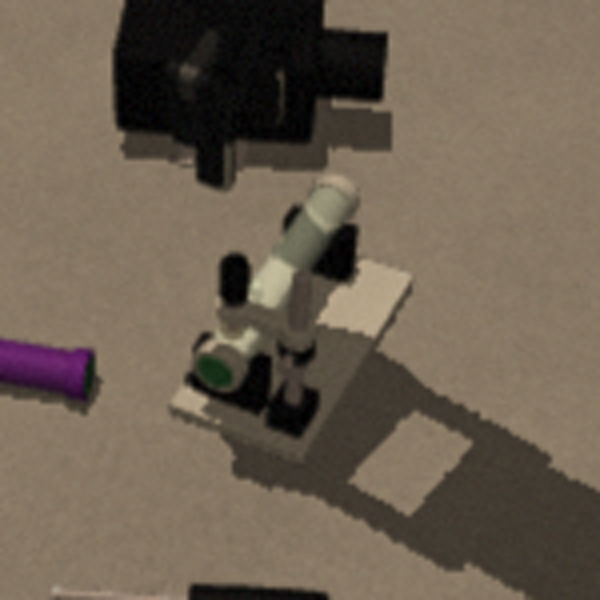

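Knob height gives a lift of about 29.5–30.5 mm, so the spring is compressed about 4.5–5.5 mm. Swing is about 0.8°, the cell is centred within 1 mm, and the stem is up. Handing in.

```bash
python3 -c "
from rig import order
print(order.close_job())"
```

```text
the job is handed in; nothing more can be done
None
```

I moved the larger grey-green cell from the case into the mount's V-supports with a 20 N grip. I set it down until the wrist force showed about 5.5 N, then let go of it. I then swung the hold-down arm square by its knob and pressed it down with closed fingertips. The job was handed in at about 28 s of the 64 s allowed; no verdict came back.

Last checks:
- **Cell:** it is about 1 mm off centre along x and up to about 1.4 mm across. The stem points up and the glass top is level at the seated height.
- **Arm swing:** about 0.8° off square.
- **Spring compression:** about 4–5.5 mm of the 3–9 mm allowed. The fingertip position gave a lift of 30.5 mm and the camera depth 29.2–29.7 mm. These disagree by about 1 mm, and both are slightly short of the 31 mm that is exactly half.
- **Forces:** the push on the knob rose from 5 N to 10 N, a little more than the spring alone should add. The drag read about 5 N against the stated 8 N. I could not measure the pad's force on the glass directly.
- **Bystanders:** nothing appeared moved in the last wrist and side pictures, which did not show the wipes box. I did not measure any bystander's position.

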